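# Shelve fresh pots by height in a stepped drying rack

### The job

Put the two unglazed terracotta pots away in the wire drying rack by height, each on the same tier as the white pot of its own height: the tall vase where there is room for it, the short tumbler where the headroom is small. Both must end upright and wholly under the deck above them, not out on the open step in front. The dry clay is fragile: set the pots down gently, never tip them over, and leave the white pots and the things lying about where they are.

Things in the scene. Friction and masses are not known exactly. Their poses are not given: they have to be found in the camera images.
- rack: Fixed white wire rack, three decks stepped like stairs rising away from the robot, 285 deep (x, front to back) x 280 wide (y) x 277 mm high; turned up to 0.2 rad. Origin: centre of its underside, on the table; z up. Decks are 6 mm thick, full width, act as flat plates. Only 10 mm posts at y = +-135 and thin bars at the back (x = 140) stand between them. One half of each tier is taken by a white pot.
- bottom_tier (a point): Point on the bottom deck (upper face 50 mm above the table, rack x from -142.5 to 142.5), on the rack's centre line, straight under the front edge of the middle deck: rack x = -32.5. Behind it the headroom is 135 mm, for 175 mm; in front of it lies a 110 mm deep step, open above. Axes as the rack's.
- middle_tier (a point): Point on the middle deck (upper face 191 mm above the table, rack x from -32.5 to 142.5), on the rack's centre line, straight under the front edge of the top deck (top at 277 mm): rack x = 57.5. Behind it the headroom is 80 mm, for 85 mm; in front of it lies a 90 mm deep step, open above. Axes as the rack's.
- vase: Tall unglazed terracotta vase, loose, 115 mm high, round and hollow: diameter 52 at the foot, 60 from 30 to 90 mm above the foot, 54 at the rim, wall 4; about 0.3 kg. Origin: centre of the foot's underside; z up. It starts standing on the 12 mm thick plaster slab to the robot's right; which pot is nearer the robot varies. Too tall for the middle tier.
- tumbler: Short unglazed terracotta tumbler, loose, 60 mm high, round and hollow: diameter 52 at the foot, 60 from 20 mm above the foot up to the rim, wall 4; about 0.17 kg. Origin: centre of the foot's underside; z up. It starts standing on the same plaster slab.
- old_vase: White vase with a blue band, same shape as the vase, already on the bottom tier under the middle deck, in the half at the rack's +y side. Leave it. Origin: centre of the foot's underside.
- old_tumbler: White tumbler with a blue band, same shape as the tumbler, already on the middle tier under the top deck, in the half at the rack's -y side. Leave it. Origin: centre of the foot's underside.
- glaze_jar: Bystander: amber jar with white cap, 64 mm across, 85 high, on the table to the right of the slab. Origin: centre of its underside.
- brush: Bystander: brush lying flat on the table at the left. Origin: on the table under the middle of it.
- spatula: Bystander: spatula lying flat on the table at the left. Origin: on the table under the middle of it.
- rib: Bystander: flat wooden shaping rib, 100 x 45 x 6 mm, on the table just right of the slab. Origin: centre of its underside.

How it is judged:
At the end, for the whole second after the job is handed in: Vase at rest on the bottom deck, tumbler on the middle deck, upright (0.1 rad), each axis at least 26 mm behind the front edge of the deck above and within 120 mm of the rack's centre line; the white vase and tumbler upright within 25 mm of where they were (x of vase in the frame of rack between -0.0065 and 0.125 m and y of vase in the frame of rack between -0.12 and 0.12 m and z of vase in the frame of rack between 0.042 and 0.058 m and angle between each of vase, tumbler, old_vase, old_tumbler's own z axis and vertical below 0.1 rad and linear speed of each of vase, tumbler below 0.02 m/s and x of tumbler in the frame of rack between 0.0835 and 0.125 m and y of tumbler in the frame of rack between -0.12 and 0.12 m and z of tumbler in the frame of rack between 0.183 and 0.199 m and distance of each of old_vase, old_tumbler from where it was at the start of the episode below 0.025 m); the robot touches nothing.
It fails at once if the vase or the tumbler is tipped over (more than 0.6 rad) (angle between any of vase, tumbler's own z axis and vertical above 0.6 rad).
It fails at once if the vase or the tumbler is dropped (over 0.5 m/s out of the fingers, a fall of about 13 mm) ((linear speed of vase above 0.5 m/s and contact force between the fingers and vase below 0.05 N) or (linear speed of tumbler above 0.5 m/s and contact force between the fingers and tumbler below 0.05 N)).
It fails at once if the vase or the tumbler is struck hard against the rack (more than 100 N) (contact force between any of vase, tumbler and rack above 100 N).
It fails at once if a white pot on the rack is shifted more than 25 mm (distance of any of old_vase, old_tumbler from where it was at the start of the episode above 0.025 m).
It fails at once if the jar, brush, spatula or rib is shifted more than 30 mm (distance of any of glaze_jar, brush, spatula, rib from where it was at the start of the episode above 0.03 m).
It also fails if it takes over 72 s, if anything falls off the work surface, if the arm or the gripper's body presses on something with over 40 N, if the wrist force passes 120 N, or if a joint passes its speed limit or range.

### The arm

A 6-joint arm with a two-finger parallel gripper is mounted at the origin on the work surface. World frame = base frame: x ahead of the robot, y to its left, z up, the work surface at z = 0. Lengths are in m, angles in rad, forces in N, time in s.
With the tool pointing down it reaches from about 0.25 to 0.775 m from the base axis. Payload 4 kg.
Tool frame: the origin (TCP) lies on the centre line of the jaws, within the pads' length; the fingertips stand env.tcp_to_tips ahead of it and the grasp point (between the pads) lies 2 mm behind it (env.tcp_to_tips is the distance from the TCP to the fingertips, in m); z points along the fingers, y is the direction in which the jaws open and shut (so a half turn about z gives the same grasp; the last joint's range is limited). The gripper opens to 85 mm and grips with 20 to 120 N. Pads are 22 mm wide; open, the fingers measure 114 mm over their backs; the gripper's body (76 mm by 85 mm) begins 54 mm behind the grasp point. The pads swing forward as they close: fully open they stand 13 mm farther back than shut.
Start: joints at [-1.243, 0.087, 1.371, -0, 1.684, -0.103], TCP at [0.23, -0.5, 0.248] pointing down, gripper open.
Joint ranges: [-3.1, 3.1], [-0.76, 2.03], [0.27, 2.55], [-1.08, 4.22], [0.17, 2.65], [-2.57, 2.57]. Speed limits (rad/s): [2.79, 2.79, 3.14, 3.14, 3.14, 3.14].

### API

Orientations are given as a unit quaternion [w, x, y, z].
In Python, from workcell import monitor, capture, get_calibration, env gives the robot as it stands.
- The arm moves only by the tool carry_out, never from a script. Its arguments are lists of equal length, an entry for each row: "gripper": the opening, from 0 (shut) to 1 (fully open); "travel": the shift along the tool's x, y, z in units of 50 mm (1.0 is 50 mm), a list of three; "roll": the turn about the tool's z in units of 5 degrees (1.0 is 5 degrees). A call has 1 to 5 rows; each row shifts and turns the pose as measured when the row begins, along the tool's axes as they then stand; what a row does not reach is not made up. A row lasts 1/8 s, in which the tool goes at most 62.5 mm and 10.7 degrees, less where a joint would pass 70% of its speed; a pose out of reach is approached as far as the arm can. A call is refused whole if a number of a shift passes 1 or a number of a turn 1, either way. A call with a gripper value outside its range is refused whole. The fingers move at their own pace and stop on an object; "grip_force" is the grip in N (left out, the last holds). Time passes only in rows, so rows that do not move let the fingers close. It gives the time, the measured TCP pose, the force and the opening at its end, in the units of the state.
- monitor.get_obs(): the state, without advancing time (a new reading comes with each control period).
- capture(name): name is "side" or "top"; returns (picture, depth): 384x512x3 uint8, red, green, blue; 384x512 float32, m along the optical axis (not along the pixel's ray), 0 where there is no reading.
- get_calibration(name): a dict with "mtx" (3x3 intrinsics, pixels), "world_from_camera" (4x4, takes a point from camera to world coordinates). Camera axes: x right, y down, z forward; pixel columns grow to the right and rows downward; lengths in m; the calibration is good to about 2 mm. A picture is of the moment at which its call begins. get_calibration takes no time and is no camera call.
- env.hand_in(): hands the job in, once; it reports no verdict.
The state is a dict: "time": time; "joint_pos": joint angles; "joint_velocities": joint speeds; "tau": joint torques, N m; "ee_pos": TCP position; "ee_rot": TCP orientation; "contact_force": force on the tool from outside, world axes, zero at the start; "torque": the same for the moment, N m; "width": finger opening in m.
Only numpy, scipy, OpenCV 4.12 (cv2) and the standard library are available. Lean on these libraries where they do the work, as an engineer would, in place of code of your own. Each camera call takes 0.05 s, during which the arm holds its last target.

## Working session

There is one attempt and no reset: what is moved stays moved. The work goes in short steps, Python scripts to look and compute and a tool call to move; the robot and the scene stay as the last step left them, time stands still between calls to the robot, and variables do not carry over. Pictures are saved under pics/ and viewed, and the job is handed in when it is done.

Besides the shell and the picture viewer there is one more tool, called after "Call:" by a JSON object that holds its "method" and its "body", one argument or row to a line. carry_out: Moves the arm, as the interface text tells. Its arguments: {"type":"object","properties":{"gripper":{"type":"array","items":{"type":"number"}},"travel":{"type":"array","items":{"type":"array","items":{"type":"number"}}},"roll":{"type":"array","items":{"type":"number"}},"grip_force":{"type":"number"}},"required":["gripper","travel","roll"]}

```bash
ls; mkdir -p pics
python3 - <<'E'
from workcell import monitor, capture, get_calibration, env
import cv2,numpy as np
print(env.tcp_to_tips); o=monitor.get_obs(); print(o)
for n in("side","top"):
    p,d=capture(n); cv2.imwrite(f"pics/{n}0.png",p[:,:,::-1]); np.savez(f"{n}0.npz",p=p,d=d); c=get_calibration(n); print(c)
E
```

```text
pics
0.017
{'time': 0.0, 'joint_pos': array([-1.24312044e+00,  8.79659510e-02,  1.37226971e+00,  2.91047090e-05,
        1.68358242e+00, -1.03109103e-01]), 'joint_velocities': array([ 0.0001612 ,  0.00098212, -0.00074344,  0.00038963, -0.00074567,
       -0.00084906]), 'tau': array([ 1.07900960e-03, -3.51871669e+01, -3.13273609e+01,  1.16093779e-04,
        1.09307360e-02,  2.77211734e-05]), 'ee_pos': array([ 0.22952298, -0.49931675,  0.24712525]), 'ee_rot': array([-1.10732794e-03,  9.76891630e-01,  2.13732323e-01, -1.10306352e-04]), 'contact_force': array([0.7330562 , 0.2936206 , 0.22260573]), 'torque': array([0.01363132, 0.02310572, 0.01225064]), 'width': 0.08524469744646235}
{'mtx': array([[415.63395633,   0.        , 248.64623696],
       [  0.        , 415.63395633, 187.47684587],
       [  0.        ,   0.        ,   1.        ]]), 'world_from_camera': array([[-9.66087779e-01, -1.95080487e-01,  1.69168574e-01,
         2.90184438e-01],
       [-2.58213820e-01,  7.30288768e-01, -6.32458646e-01,
         7.76594071e-01],
       [-1.61568763e-04, -6.54692232e-01, -7.55895532e-01,
         1.05615595e+00],
       [ 0.00000000e+00,  0.00000000e+00,  0.00000000e+00,
         1.00000000e+00]])}
{'mtx': array([[416.30047666,   0.        , 259.70685354],
       [  0.        , 416.30047666, 185.27097998],
       [  0.        ,   0.        ,   1.        ]]), 'world_from_camera': array([[-0.01841267, -0.99456907,  0.10243704,  0.33880419],
       [-0.99973976,  0.01969417,  0.01151283, -0.02254849],
       [-0.01346772, -0.1021984 , -0.99467286,  1.65023217],
       [ 0.        ,  0.        ,  0.        ,  1.        ]])}
```

View pics/side0.png

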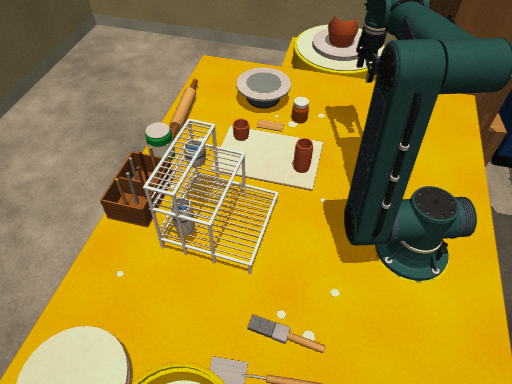

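View pics/top0.png

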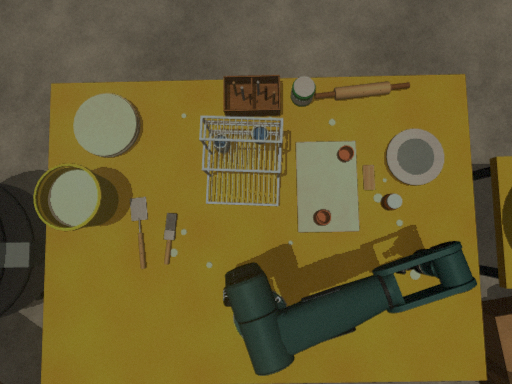

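Run:
```python
import cv2,numpy as np
p=np.load("top0.npz")["p"][:,:,::-1]
a=cv2.resize(p[105:240,190:415],None,fx=3.5,fy=3.5,interpolation=cv2.INTER_CUBIC); cv2.imwrite("pics/topz.png",a)
p=np.load("side0.npz")["p"][:,:,::-1]
a=cv2.resize(p[110:275,135:335],None,fx=3.6,fy=3.6,interpolation=cv2.INTER_CUBIC); cv2.imwrite("pics/sidez.png",a)
```

```text
(no output)
```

View pics/topz.png

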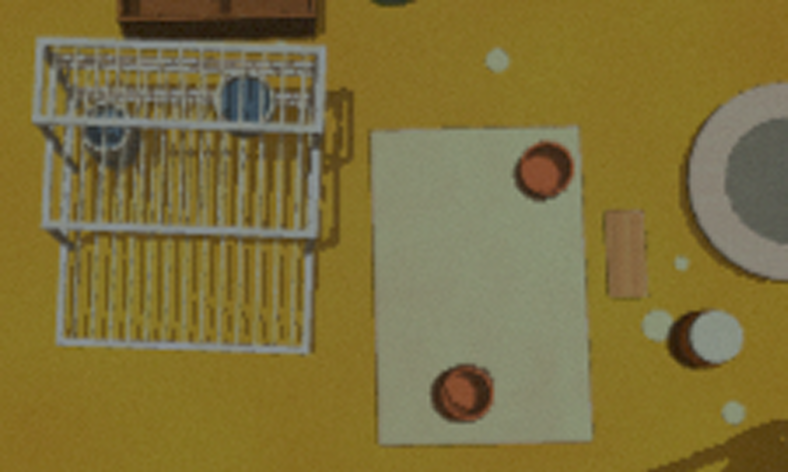

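View pics/sidez.png

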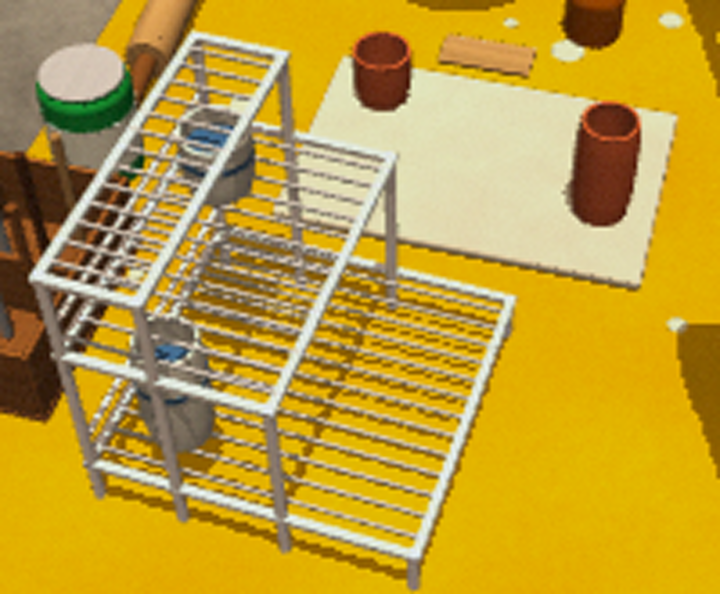

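```bash
cat > h.py <<'E'
import cv2,numpy as np
from workcell import monitor, capture, get_calibration, env
def ray(cal,u,v,z):
    T=cal["world_from_camera"]; K=cal["mtx"]
    d=T[:3,:3]@np.linalg.solve(K,[u,v,1]); o=T[:3,3]; return (o+d*(z-o[2])/d[2])
def cloud(cal,d):
    T=cal["world_from_camera"]; K=cal["mtx"]; v,u=np.mgrid[:d.shape[0],:d.shape[1]]
    P=np.stack([(u-K[0,2])/K[0,0]*d,(v-K[1,2])/K[1,1]*d,d],-1); return P@T[:3,:3].T+T[:3,3]
def terr(p):
    h=cv2.cvtColor(p,cv2.COLOR_RGB2HSV); return ((h[...,0]<12)|(h[...,0]>172))&(h[...,1]>100)&(h[...,2]>40)
E
python3 - <<'E'
from h import *
from scipy.optimize import least_squares
R=[(140+2.5,140,277),(142.5,-140,277),(57.5,-140,277),(57.5,140,277),(-32.5,140,191),(-32.5,-140,191),(-142.5,140,50),(-142.5,-140,50)]
R=np.array(R)/1000
top=np.array([(36,38),(326,46),(323,132),(33,122),(42,228),(316,237),(57,345),(309,353)])
side=np.array([(35,280),(195,35),(288,55),(137,305),(270,412),(396,157),(416,556),(513,297)])
for n,z,s,o in(("top",top,3.5,(190,105)),("side",side,3.6,(135,110))):
    c=get_calibration(n); px=(z+.5)/s-.5+np.array(o)
    W=np.array([ray(c,*q,r[2]) for q,r in zip(px,R)])[:,:2]
    f=lambda x:(R[:,:2]@np.array([[np.cos(x[2]),np.sin(x[2])],[-np.sin(x[2]),np.cos(x[2])]])+x[:2]-W).ravel()
    s_=least_squares(f,[.5,0,0],loss='soft_l1',f_scale=.004); print(n,s_.x.round(4),(f(s_.x)*1000).round(0).reshape(-1,2).tolist())
for n in("top","side"):
    D=np.load(n+"0.npz"); c=get_calibration(n); P=cloud(c,D["d"]); m=terr(D["p"])
    nl,lab,st,ce=cv2.connectedComponentsWithStats(m.astype(np.uint8))
    for i in range(1,nl):
        if st[i,4]<40: continue
        Q=P[lab==i]; z=np.percentile(Q[:,2],95)
        if not(.04<z<.2): continue
        t=Q[(Q[:,2]>z-.006)&(Q[:,2]<z+.01)]
        (x,y),r=cv2.minEnclosingCircle(t[:,:2].astype(np.float32)); print(n,ce[i].round(),st[i,4],z.round(3),round(x,4),round(y,4),round(r,4),t[:,:2].mean(0).round(4))
# white pots:
E
```

```text
top [ 0.5731  0.0586 -0.0527] [[1.0, -0.0], [1.0, -0.0], [-0.0, -1.0], [-1.0, 1.0], [-0.0, 1.0], [-0.0, -2.0], [-0.0, 1.0], [-1.0, -1.0]]
side [ 0.5707  0.0608 -0.0594] [[7.0, 1.0], [6.0, -5.0], [1.0, -4.0], [-2.0, 3.0], [-2.0, 4.0], [0.0, -3.0], [-2.0, 5.0], [-3.0, -1.0]]
top [344. 154.] 117 0.075 0.6189 -0.3335 0.0284 [ 0.6112 -0.3322]
top [321. 217.] 108 0.129 0.3753 -0.2327 0.0267 [ 0.3738 -0.2241]
side [241. 129.] 289 0.07 0.6177 -0.3359 0.0318 [ 0.6177 -0.3349]
side [303. 155.] 525 0.124 0.3724 -0.2338 0.0286 [ 0.3711 -0.2306]
```

Call:
{"method": "carry_out", "body": {
  "gripper": [1,1,1,1,1],
  "travel": [
    [0,0,0],
    [0,0,0],
    [0,0,0],
    [0,0,0],
    [0,0,0]
  ],
  "roll": [-1,-1,-1,-1,-1],
  "grip_force": 30
}}

```text
time: 0.72
ee_pos: [0.229, -0.4979, 0.2434]
ee_rot: [-0.005, 0.904, 0.427, 0.001]
contact_force: [0.2, 0.8, -0.3]
width: 0.0856
```

Call:
{"method": "carry_out", "body": {
  "gripper": [1,1,1,1,1],
  "travel": [
    [0,0,0],
    [0,0,0],
    [0,0,0],
    [0,0,0],
    [0,0,0]
  ],
  "roll": [-1,-1,-1,-1,-1]
}}

```text
time: 1.35
ee_pos: [0.2285, -0.4964, 0.2395]
ee_rot: [-0.008, 0.786, 0.618, 0.003]
contact_force: [-0.2, -0.5, 0.4]
width: 0.0856
```

```bash
cat > s.py <<'E'
from h import *
import sys
C=np.array([.573,.0595]); a=-.053
def st():
    o=monitor.get_obs(); d=o["ee_pos"][:2]-C; q=o["ee_rot"]
    ry=np.array([-np.sin(a),np.cos(a)]); rx=np.array([np.cos(a),np.sin(a)])
    psi=2*np.arctan2(q[2],q[1])
    x,y,z=d@rx,d@ry,o["ee_pos"][2]
    print("t %.2f rack x %.4f y %.4f z %.4f rollneed(units) %.2f w %.4f F %s tilt %s"%(o["time"],x,y,z,-np.degrees(((a+np.pi/2-psi)+np.pi)%(2*np.pi)-np.pi)/5,o["width"],o["contact_force"].round(1),q[[0,3]].round(3)))
    if len(sys.argv)>3:
        t=list(map(float,sys.argv[1:4])); print("travel units (tool x,y,z):",round((t[1]-y)/.05,2),round((t[0]-x)/.05,2),round(-(t[2]-z)/.05,2))
if __name__=="__main__": st()
E
python3 s.py -.1832 -.3026 .25
```

```text
t 1.35 rack x -0.3145 y -0.5734 z 0.2395 rollneed(units) -2.12 w 0.0856 F [-0.2 -0.5  0.4] tilt [-0.008  0.003]
travel units (tool x,y,z): 5.42 2.63 -0.21
```

Call:
{"method": "carry_out", "body": {
  "gripper": [1,1,1],
  "travel": [
    [0,0,0],
    [0,0,0],
    [0.9,0.45,0]
  ],
  "roll": [-1,-1,0]
}}

```text
time: 1.72
ee_pos: [0.2524, -0.4532, 0.2372]
ee_rot: [-0.01, 0.728, 0.685, 0.004]
contact_force: [0.9, 2.0, -0.3]
width: 0.0857
```

Call:
{"method": "carry_out", "body": {
  "gripper": [1,1,1,1],
  "travel": [
    [1,0.5,0],
    [1,0.5,0],
    [1,0.5,0],
    [1,0.5,0]
  ],
  "roll": [0,0,0,0]
}}

```text
time: 2.22
ee_pos: [0.3663, -0.254, 0.2379]
ee_rot: [-0.012, 0.73, 0.683, 0.005]
contact_force: [1.3, -0.7, 1.2]
width: 0.0851
```

```bash
python3 s.py -.1832 -.3026 .25
```

```text
t 2.23 rack x -0.1898 y -0.3240 z 0.2379 rollneed(units) -0.15 w 0.0851 F [ 1.3 -0.7  1.2] tilt [-0.012  0.005]
travel units (tool x,y,z): 0.43 0.13 -0.24
```

```bash
cat >> s.py <<'E'
    from scipy.spatial.transform import Rotation as Ro
    o=monitor.get_obs(); q=o["ee_rot"]; z=Ro.from_quat([q[1],q[2],q[3],q[0]]).as_matrix()
    j=o["joint_pos"]; r=np.array([np.cos(j[0]),np.sin(j[0])]); print("toolz radial %.4f tang %.4f"%(z[:2,2]@r, z[:2,2]@[-r[1],r[0]]),"rack x,y:",[round(float(z[:2,2]@[np.cos(a),np.sin(a)]),4),round(float(z[:2,2]@[-np.sin(a),np.cos(a)]),4)],"j",j.round(3),"tau",o["tau"].round(1))
E
python3 s.py -.1832 -.3026 .25
```

```text
File "s.py", line 13
    from scipy.spatial.transform import Rotation as Ro
IndentationError: unexpected indent
```

```bash
python3 - <<'E'
L=open('s.py').read().split('\n')
i=[k for k,l in enumerate(L) if '__main__' in l][0]
m=L.pop(i); L=[l for l in L if l]+[m]; open('s.py','w').write('\n'.join(L)+'\n')
E
python3 s.py -.1832 -.3026 .25
```

```text
t 2.23 rack x -0.1898 y -0.3240 z 0.2379 rollneed(units) -0.15 w 0.0851 F [ 1.3 -0.7  1.2] tilt [-0.012  0.005]
travel units (tool x,y,z): 0.43 0.13 -0.24
toolz radial -0.0229 tang 0.0119 rack x,y: [-0.0101, 0.0237] j [-0.742 -0.131  1.605  0.012  1.69  -0.675] tau [ -4.4 -25.8 -31.   -0.1   0.3  -0.8]
```

Call:
{"method": "carry_out", "body": {
  "gripper": [1,1],
  "travel": [
    [0.45,0.13,0],
    [0,0,1]
  ],
  "roll": [0,0]
}}

```text
time: 2.48
ee_pos: [0.3775, -0.2281, 0.1914]
ee_rot: [-0.007, 0.728, 0.686, 0.006]
contact_force: [0.6, -1.6, -0.3]
width: 0.0853
```

```bash
python3 s.py -.1832 -.3026 .082
```

```text
t 2.48 rack x -0.1800 y -0.2976 z 0.1914 rollneed(units) -0.07 w 0.0853 F [ 0.6 -1.6 -0.3] tilt [-0.007  0.006]
travel units (tool x,y,z): -0.1 -0.06 2.19
toolz radial -0.0125 tang 0.0141 rack x,y: [-0.0018, 0.0188] j [-0.682 -0.133  1.699  0.014  1.588 -0.623] tau [  0.9 -28.1 -33.4   0.2   1.2   0.1]
```

Call:
{"method": "carry_out", "body": {
  "gripper": [1],
  "travel": [
    [0,0,-1]
  ],
  "roll": [0]
}}

```text
time: 2.6
ee_pos: [0.359, -0.2131, 0.2079]
ee_rot: [-0.044, 0.727, 0.686, 0.001]
contact_force: [-3.3, 3.4, -9.3]
width: 0.0854
```

```bash
python3 s.py -.1832 -.3026 .082
```

```text
t 2.60 rack x -0.1993 y -0.2835 z 0.2079 rollneed(units) -0.05 w 0.0854 F [-3.3  3.4 -9.3] tilt [-0.044  0.001]
travel units (tool x,y,z): -0.38 0.32 2.52
toolz radial -0.0861 tang 0.0140 rack x,y: [-0.0614, 0.062] j [-0.682 -0.142  1.677  0.014  1.693 -0.623] tau [ -0.7 -41.5 -57.1   0.1  -2.2   0. ]
```

Call:
{"method": "carry_out", "body": {
  "gripper": [1],
  "travel": [
    [-0.3,0.3,1]
  ],
  "roll": [0]
}}

```text
time: 2.72
ee_pos: [0.3722, -0.2261, 0.1807]
ee_rot: [-0.041, 0.726, 0.686, 0.002]
contact_force: [0.5, -0.2, 1.4]
width: 0.0854
```

```bash
python3 s.py -.1832 -.3026 .082
```

```text
t 2.73 rack x -0.1854 y -0.2959 z 0.1807 rollneed(units) -0.04 w 0.0854 F [ 0.5 -0.2  1.4] tilt [-0.041  0.002]
travel units (tool x,y,z): -0.13 0.04 1.97
toolz radial -0.0804 tang 0.0137 rack x,y: [-0.0567, 0.0586] j [-0.686 -0.092  1.686  0.014  1.628 -0.629] tau [  0.7 -28.2 -27.    0.1   1.6   0. ]
```

Call:
{"method": "carry_out", "body": {
  "gripper": [1],
  "travel": [
    [0,0,0]
  ],
  "roll": [0]
}}

```text
time: 2.85
ee_pos: [0.3691, -0.2236, 0.1749]
ee_rot: [-0.047, 0.726, 0.686, 0.001]
contact_force: [0.0, 0.2, -0.5]
width: 0.0854
```

```bash
python3 s.py -.1832 -.3026 .082
```

```text
t 2.85 rack x -0.1886 y -0.2935 z 0.1749 rollneed(units) -0.04 w 0.0854 F [ 0.   0.2 -0.5] tilt [-0.047  0.001]
travel units (tool x,y,z): -0.18 0.11 1.86
toolz radial -0.0939 tang 0.0136 rack x,y: [-0.0677, 0.0665] j [-0.686 -0.089  1.695  0.014  1.629 -0.629] tau [ -0.1 -25.8 -29.6   0.    0.2  -0. ]
```

Call:
{"method": "carry_out", "body": {
  "gripper": [1],
  "travel": [
    [0,0,1]
  ],
  "roll": [0]
}}

```text
time: 2.98
ee_pos: [0.3698, -0.2232, 0.1306]
ee_rot: [-0.04, 0.726, 0.686, 0.002]
contact_force: [0.9, -0.5, -0.3]
width: 0.0851
```

```bash
python3 s.py -.1832 -.3026 .082
```

```text
t 2.98 rack x -0.1880 y -0.2931 z 0.1306 rollneed(units) -0.05 w 0.0851 F [ 0.9 -0.5 -0.3] tilt [-0.04   0.002]
travel units (tool x,y,z): -0.19 0.1 0.97
toolz radial -0.0796 tang 0.0139 rack x,y: [-0.056, 0.0582] j [-0.685 -0.069  1.767  0.014  1.524 -0.629] tau [  0.2 -28.6 -30.6   0.1   1.5  -0. ]
```

Call:
{"method": "carry_out", "body": {
  "gripper": [1],
  "travel": [
    [0,0,0]
  ],
  "roll": [0]
}}

```text
time: 3.1
ee_pos: [0.3668, -0.2207, 0.127]
ee_rot: [-0.046, 0.726, 0.686, 0.001]
contact_force: [0.0, -0.1, -0.1]
width: 0.0853
```

```bash
python3 s.py
```

```text
t 3.10 rack x -0.1911 y -0.2907 z 0.1270 rollneed(units) -0.05 w 0.0853 F [ 0.  -0.1 -0.1] tilt [-0.046  0.001]
toolz radial -0.0903 tang 0.0140 rack x,y: [-0.0647, 0.0646] j [-0.684 -0.067  1.773  0.014  1.526 -0.629] tau [ -0.  -26.2 -28.5   0.1   0.2  -0. ]
```

Call:
{"method": "carry_out", "body": {
  "gripper": [1],
  "travel": [
    [0,0,-0.5]
  ],
  "roll": [0]
}}

```text
time: 3.22
ee_pos: [0.3694, -0.2233, 0.1549]
ee_rot: [-0.044, 0.726, 0.686, 0.001]
contact_force: [0.3, -0.4, 0.9]
width: 0.0853
```

```bash
python3 s.py
```

```text
t 3.23 rack x -0.1883 y -0.2932 z 0.1549 rollneed(units) -0.05 w 0.0853 F [ 0.3 -0.4  0.9] tilt [-0.044  0.001]
toolz radial -0.0875 tang 0.0140 rack x,y: [-0.0623, 0.0629] j [-0.685 -0.081  1.728  0.014  1.582 -0.629] tau [  0.1 -24.5 -27.    0.1   0.   -0. ]
```

Call:
{"method": "carry_out", "body": {
  "gripper": [1],
  "travel": [
    [0,0,0]
  ],
  "roll": [0]
}}

```text
time: 3.35
ee_pos: [0.3726, -0.226, 0.1612]
ee_rot: [-0.038, 0.726, 0.686, 0.002]
contact_force: [-0.4, -0.2, 0.0]
width: 0.0853
```

```bash
python3 s.py
```

```text
t 3.35 rack x -0.1850 y -0.2957 z 0.1612 rollneed(units) -0.05 w 0.0853 F [-0.4 -0.2  0. ] tilt [-0.038  0.002]
toolz radial -0.0752 tang 0.0140 rack x,y: [-0.0524, 0.0557] j [-0.685 -0.084  1.718  0.014  1.583 -0.629] tau [  0.  -25.9 -29.3   0.1   0.5  -0. ]
```

Call:
{"method": "carry_out", "body": {
  "gripper": [1,1,1,1],
  "travel": [
    [0,0,-0.5],
    [0,0,0],
    [0,0,-0.5],
    [0,0,0]
  ],
  "roll": [0,0,0,0]
}}

```text
time: 3.85
ee_pos: [0.3789, -0.232, 0.22]
ee_rot: [-0.03, 0.727, 0.686, 0.003]
contact_force: [-0.4, 0.4, 0.3]
width: 0.0853
```

```bash
python3 s.py
```

```text
t 3.85 rack x -0.1784 y -0.3013 z 0.2200 rollneed(units) -0.05 w 0.0853 F [-0.4  0.4  0.3] tilt [-0.03   0.003]
toolz radial -0.0589 tang 0.0140 rack x,y: [-0.0391, 0.0462] j [-0.687 -0.104  1.618  0.014  1.687 -0.629] tau [ -0.  -26.5 -31.2   0.1   0.4  -0. ]
```

Call:
{"method": "carry_out", "body": {
  "gripper": [1,1],
  "travel": [
    [0,0,1],
    [0,0,0]
  ],
  "roll": [0,0]
}}

```text
time: 4.1
ee_pos: [0.3763, -0.229, 0.1676]
ee_rot: [-0.031, 0.727, 0.686, 0.003]
contact_force: [0.8, 0.1, 0.9]
width: 0.0855
```

```bash
python3 s.py
```

```text
t 4.10 rack x -0.1811 y -0.2985 z 0.1676 rollneed(units) -0.05 w 0.0855 F [0.8 0.1 0.9] tilt [-0.031  0.003]
toolz radial -0.0607 tang 0.0141 rack x,y: [-0.0406, 0.0473] j [-0.685 -0.088  1.707  0.014  1.583 -0.629] tau [ -0.  -26.7 -30.2   0.1   0.1   0. ]
```

Call:
{"method": "carry_out", "body": {
  "gripper": [1,1,1,1,1],
  "travel": [
    [0,0,-0.4],
    [0,0,0],
    [0,0,-0.4],
    [0,0,0],
    [0,0,-0.4]
  ],
  "roll": [0,0,0,0,0]
}}

```text
time: 4.72
ee_pos: [0.3795, -0.2326, 0.2298]
ee_rot: [-0.031, 0.727, 0.686, 0.003]
contact_force: [0.1, 0.3, 0.2]
width: 0.0852
```

Call:
{"method": "carry_out", "body": {
  "gripper": [1,1,1,1,1],
  "travel": [
    [0,0,0],
    [0,0,-0.4],
    [0,0,0],
    [0,0,-0.4],
    [0,0,0]
  ],
  "roll": [0,0,0,0,0]
}}

```text
time: 5.35
ee_pos: [0.38, -0.2338, 0.2647]
ee_rot: [-0.034, 0.727, 0.686, 0.003]
contact_force: [0.1, -0.7, 0.6]
width: 0.0855
```

```bash
python3 s.py -.1832 -.3026 .082
```

```text
t 5.35 rack x -0.1771 y -0.3031 z 0.2647 rollneed(units) -0.05 w 0.0855 F [ 0.1 -0.7  0.6] tilt [-0.034  0.003]
travel units (tool x,y,z): 0.01 -0.12 3.65
toolz radial -0.0663 tang 0.0140 rack x,y: [-0.0451, 0.0506] j [-0.688 -0.104  1.53   0.014  1.782 -0.629] tau [ -0.  -26.8 -31.5   0.1   0.4  -0. ]
```

Call:
{"method": "carry_out", "body": {
  "gripper": [1,1],
  "travel": [
    [0,-0.1,1],
    [0,0,1]
  ],
  "roll": [0,0]
}}

```text
time: 5.6
ee_pos: [0.3719, -0.2292, 0.1636]
ee_rot: [-0.031, 0.727, 0.686, 0.003]
contact_force: [0.8, -0.1, -0.7]
width: 0.0856
```

```bash
python3 s.py -.1832 -.3026 .082
```

```text
t 5.60 rack x -0.1855 y -0.2989 z 0.1636 rollneed(units) -0.05 w 0.0856 F [ 0.8 -0.1 -0.7] tilt [-0.031  0.003]
travel units (tool x,y,z): -0.07 0.05 1.63
toolz radial -0.0600 tang 0.0138 rack x,y: [-0.04, 0.0468] j [-0.692 -0.094  1.722  0.014  1.574 -0.635] tau [  0.  -28.2 -32.1   0.    1.2  -0. ]
```

Call:
{"method": "carry_out", "body": {
  "gripper": [1],
  "travel": [
    [0,0,0]
  ],
  "roll": [0]
}}

```text
time: 5.72
ee_pos: [0.3686, -0.2264, 0.1577]
ee_rot: [-0.037, 0.727, 0.686, 0.002]
contact_force: [0.0, 0.2, 0.4]
width: 0.0853
```

```bash
python3 s.py -.1832 -.3026 .082
```

```text
t 5.72 rack x -0.1889 y -0.2964 z 0.1577 rollneed(units) -0.05 w 0.0853 F [0.  0.2 0.4] tilt [-0.037  0.002]
travel units (tool x,y,z): -0.12 0.11 1.51
toolz radial -0.0727 tang 0.0137 rack x,y: [-0.0501, 0.0544] j [-0.692 -0.091  1.731  0.014  1.574 -0.635] tau [ -0.  -25.6 -29.3   0.1   0.1   0. ]
```

Call:
{"method": "carry_out", "body": {
  "gripper": [1,1],
  "travel": [
    [0,0,-0.8],
    [0,0,0]
  ],
  "roll": [0,0]
}}

```text
time: 5.98
ee_pos: [0.3707, -0.2288, 0.1993]
ee_rot: [-0.037, 0.727, 0.686, 0.002]
contact_force: [0.4, -1.0, -0.0]
width: 0.0852
```

```bash
python3 s.py -.1832 -.3026 .082|tail -1
```

```text
toolz radial -0.0731 tang 0.0136 rack x,y: [-0.0505, 0.0546] j [-0.693 -0.106  1.661  0.014  1.66  -0.635] tau [  0.  -25.6 -30.2   0.1   0.5  -0. ]
```

Call:
{"method": "carry_out", "body": {
  "gripper": [1,1,1],
  "travel": [
    [0,0,0.3],
    [0,0,0.3],
    [0,0,0.3]
  ],
  "roll": [0,0,0]
}}

```text
time: 6.35
ee_pos: [0.3689, -0.2265, 0.1526]
ee_rot: [-0.036, 0.727, 0.686, 0.002]
contact_force: [-0.2, 0.2, 0.0]
width: 0.085
```

```bash
python3 s.py -.1832 -.3026 .082|tail -1
```

```text
toolz radial -0.0709 tang 0.0137 rack x,y: [-0.0487, 0.0533] j [-0.692 -0.089  1.739  0.014  1.562 -0.635] tau [ -0.  -26.7 -30.7   0.1   0.5  -0. ]
```

Call:
{"method": "carry_out", "body": {
  "gripper": [1,1],
  "travel": [
    [0,0,-1],
    [0,0,0]
  ],
  "roll": [0,0]
}}

```text
time: 6.6
ee_pos: [0.3674, -0.2261, 0.195]
ee_rot: [-0.044, 0.726, 0.686, 0.002]
contact_force: [-0.2, 0.3, -0.4]
width: 0.0854
```

```bash
python3 s.py -.1832 -.3026 .082
```

```text
t 6.60 rack x -0.1902 y -0.2961 z 0.1950 rollneed(units) -0.05 w 0.0854 F [-0.2  0.3 -0.4] tilt [-0.044  0.002]
travel units (tool x,y,z): -0.13 0.14 2.26
toolz radial -0.0871 tang 0.0136 rack x,y: [-0.0617, 0.0629] j [-0.693 -0.104  1.668  0.014  1.664 -0.635] tau [  0.  -25.9 -30.3   0.1   0.6  -0. ]
```

Call:
{"method": "carry_out", "body": {
  "gripper": [1,1,1],
  "travel": [
    [0,0,0.5],
    [0,0,0.5],
    [0,0,0]
  ],
  "roll": [0,0,0]
}}

```text
time: 6.98
ee_pos: [0.3629, -0.2214, 0.1398]
ee_rot: [-0.047, 0.726, 0.686, 0.001]
contact_force: [-0.7, 0.8, 0.9]
width: 0.0854
```

```bash
python3 s.py -.1832 -.3026 .082|tail -1
```

```text
toolz radial -0.0922 tang 0.0137 rack x,y: [-0.0659, 0.066] j [-0.691 -0.082  1.761  0.014  1.556 -0.635] tau [ -0.  -25.8 -29.3   0.1   0.3   0. ]
```

Call:
{"method": "carry_out", "body": {
  "gripper": [1,1],
  "travel": [
    [0,0,-0.5],
    [0,0,0]
  ],
  "roll": [0,0]
}}

```text
time: 7.22
ee_pos: [0.3643, -0.223, 0.1645]
ee_rot: [-0.047, 0.726, 0.686, 0.001]
contact_force: [-0.5, -1.6, -0.2]
width: 0.0854
```

```bash
python3 s.py -.1832 -.3026 .082|tail -1
```

```text
toolz radial -0.0937 tang 0.0137 rack x,y: [-0.067, 0.0669] j [-0.692 -0.093  1.72   0.014  1.608 -0.635] tau [  0.  -26.  -30.    0.1   0.5  -0. ]
```

Call:
{"method": "carry_out", "body": {
  "gripper": [1,1],
  "travel": [
    [0,0,-0.2],
    [0,0,-0.2]
  ],
  "roll": [0,0]
}}

```text
time: 7.48
ee_pos: [0.3651, -0.224, 0.1841]
ee_rot: [-0.049, 0.726, 0.686, 0.001]
contact_force: [0.3, -0.4, -0.4]
width: 0.0853
```

```bash
python3 s.py -.1832 -.3026 .082
```

```text
t 7.47 rack x -0.1926 y -0.2942 z 0.1841 rollneed(units) -0.05 w 0.0853 F [ 0.3 -0.4 -0.4] tilt [-0.049  0.001]
travel units (tool x,y,z): -0.17 0.19 2.04
toolz radial -0.0962 tang 0.0136 rack x,y: [-0.069, 0.0683] j [-0.693 -0.099  1.686  0.014  1.651 -0.635] tau [  0.  -25.8 -29.8   0.1   0.3   0. ]
```

Call:
{"method": "carry_out", "body": {
  "gripper": [1],
  "travel": [
    [0,0,1]
  ],
  "roll": [0]
}}

```text
time: 7.6
ee_pos: [0.3653, -0.2233, 0.139]
ee_rot: [-0.042, 0.726, 0.686, 0.002]
contact_force: [0.9, 0.1, -1.2]
width: 0.0855
```

```bash
python3 s.py |cut -c1-60
```

```text
t 7.60 rack x -0.1925 y -0.2934 z 0.1390 rollneed(units) -0.
toolz radial -0.0828 tang 0.0138 rack x,y: [-0.0583, 0.0605]
```

Call:
{"method": "carry_out", "body": {
  "gripper": [1],
  "travel": [
    [0,0,0]
  ],
  "roll": [0]
}}

```text
time: 7.72
ee_pos: [0.362, -0.2206, 0.1346]
ee_rot: [-0.048, 0.726, 0.686, 0.001]
contact_force: [-0.2, 1.2, -0.6]
width: 0.0857
```

```bash
python3 s.py |cut -c1-60
```

```text
t 7.72 rack x -0.1959 y -0.2909 z 0.1346 rollneed(units) -0.
toolz radial -0.0947 tang 0.0138 rack x,y: [-0.0678, 0.0675]
```

Call:
{"method": "carry_out", "body": {
  "gripper": [1],
  "travel": [
    [0,0,-0.5]
  ],
  "roll": [0]
}}

```text
time: 7.85
ee_pos: [0.3634, -0.2222, 0.16]
ee_rot: [-0.049, 0.726, 0.686, 0.001]
contact_force: [0.0, -0.4, 1.2]
width: 0.0856
```

```bash
python3 s.py |cut -c1-60
```

```text
t 7.85 rack x -0.1944 y -0.2924 z 0.1600 rollneed(units) -0.
toolz radial -0.0967 tang 0.0137 rack x,y: [-0.0694, 0.0687]
```

Call:
{"method": "carry_out", "body": {
  "gripper": [1],
  "travel": [
    [0,0,0]
  ],
  "roll": [0]
}}

```text
time: 7.98
ee_pos: [0.3654, -0.2239, 0.164]
ee_rot: [-0.045, 0.726, 0.686, 0.001]
contact_force: [0.8, -0.9, -0.0]
width: 0.0853
```

```bash
python3 s.py |cut -c1-60
```

```text
t 7.97 rack x -0.1923 y -0.2940 z 0.1640 rollneed(units) -0.
toolz radial -0.0890 tang 0.0137 rack x,y: [-0.0633, 0.0641]
```

Call:
{"method": "carry_out", "body": {
  "gripper": [1,1],
  "travel": [
    [0,0,-0.5],
    [0,0,-0.5]
  ],
  "roll": [0,0]
}}

```text
time: 8.22
ee_pos: [0.3687, -0.2275, 0.2154]
ee_rot: [-0.045, 0.726, 0.686, 0.001]
contact_force: [-0.2, 1.1, 1.1]
width: 0.0852
```

```bash
python3 s.py |cut -c1-60
```

```text
t 8.22 rack x -0.1888 y -0.2974 z 0.2154 rollneed(units) -0.
toolz radial -0.0891 tang 0.0136 rack x,y: [-0.0633, 0.0642]
```

Call:
{"method": "carry_out", "body": {
  "gripper": [1],
  "travel": [
    [0,0,1]
  ],
  "roll": [0]
}}

```text
time: 8.35
ee_pos: [0.3701, -0.2278, 0.1727]
ee_rot: [-0.036, 0.727, 0.686, 0.003]
contact_force: [0.8, -0.2, -1.5]
width: 0.0855
```

```bash
python3 s.py |cut -c1-60
```

```text
t 8.35 rack x -0.1874 y -0.2977 z 0.1727 rollneed(units) -0.
toolz radial -0.0710 tang 0.0138 rack x,y: [-0.0488, 0.0534]
```

Call:
{"method": "carry_out", "body": {
  "gripper": [1],
  "travel": [
    [-0.64,0.77,-0.1]
  ],
  "roll": [0]
}}

```text
time: 8.48
ee_pos: [0.3923, -0.2494, 0.1544]
ee_rot: [-0.059, 0.726, 0.686, -0.0]
contact_force: [-0.6, 0.4, -0.7]
width: 0.0856
```

```bash
python3 s.py |cut -c1-60
```

```text
t 8.47 rack x -0.1641 y -0.3181 z 0.1544 rollneed(units) -0.
toolz radial -0.1170 tang 0.0134 rack x,y: [-0.0855, 0.081]
```

Call:
{"method": "carry_out", "body": {
  "gripper": [1],
  "travel": [
    [0,0,0]
  ],
  "roll": [0]
}}

```text
time: 8.6
ee_pos: [0.3925, -0.2501, 0.1523]
ee_rot: [-0.06, 0.726, 0.685, -0.0]
contact_force: [-0.4, 0.2, 0.8]
width: 0.0854
```

```bash
python3 s.py |cut -c1-60
```

```text
t 8.60 rack x -0.1638 y -0.3187 z 0.1523 rollneed(units) -0.
toolz radial -0.1195 tang 0.0132 rack x,y: [-0.0876, 0.0824]
```

Call:
{"method": "carry_out", "body": {
  "gripper": [1],
  "travel": [
    [0.64,-0.77,-0.1]
  ],
  "roll": [0]
}}

```text
time: 8.72
ee_pos: [0.3563, -0.2167, 0.1604]
ee_rot: [-0.064, 0.726, 0.685, -0.001]
contact_force: [-0.6, 1.1, 1.8]
width: 0.0853
```

```bash
python3 s.py |cut -c1-60
```

```text
t 8.72 rack x -0.2018 y -0.2873 z 0.1604 rollneed(units) -0.
toolz radial -0.1264 tang 0.0139 rack x,y: [-0.0931, 0.0866]
```

Call:
{"method": "carry_out", "body": {
  "gripper": [1],
  "travel": [
    [0,0,0]
  ],
  "roll": [0]
}}

```text
time: 8.85
ee_pos: [0.3556, -0.2159, 0.1613]
ee_rot: [-0.063, 0.726, 0.685, -0.001]
contact_force: [0.7, -0.3, 0.0]
width: 0.0855
```

```bash
python3 s.py |cut -c1-60
```

```text
t 8.85 rack x -0.2025 y -0.2865 z 0.1613 rollneed(units) -0.
toolz radial -0.1252 tang 0.0140 rack x,y: [-0.092, 0.086] j
```

```bash
cat > w.py <<'E'
# arc waypoints: w.py radius z dphi n
from h import *
import sys
from scipy.spatial.transform import Rotation as Ro
def R():
    q=monitor.get_obs()["ee_rot"]; return Ro.from_quat([q[1],q[2],q[3],q[0]]).as_matrix()
r,z,dp,n=map(float,sys.argv[1:5]); n=int(n)
o=monitor.get_obs(); p=o["ee_pos"].copy(); ph=np.arctan2(p[1],p[0]); Rm=R()
print("az %.3f rad %.3f z %.3f"%(ph,np.hypot(*p[:2]),p[2]),"tool z",Rm[:,2].round(3),"j",o["joint_pos"].round(2))
r0=np.hypot(*p[:2]); z0=p[2]
for k in range(1,n+1):
    rk=r0+(r-r0)*k/n; zk=z0+(z-z0)*k/n; t=np.array([rk*np.cos(ph+dp*k),rk*np.sin(ph+dp*k),zk])
    print((Rm.T@(t-p)/.05).round(2).tolist()); p=t
E
python3 w.py .30 .26 .15 5
```

```text
az -0.546 rad 0.416 z 0.161 tool z [-0.087  0.091 -0.992] j [-0.69 -0.09  1.73  0.01  1.63 -0.64]
[1.33, 0.03, -0.29]
[1.25, -0.18, -0.27]
[1.15, -0.37, -0.26]
[1.01, -0.53, -0.26]
[0.86, -0.66, -0.26]
```

Call:
{"method": "carry_out", "body": {
  "gripper": [1,1,1,1,1],
  "travel": [
    [0.5,-0.5,-0.5],
    [0.9,-0.5,-0.4],
    [1,-0.5,-0.4],
    [1,-0.5,-0.4],
    [1,-0.3,-0.4]
  ],
  "roll": [0,0,0,0,0]
}}

```text
time: 9.48
ee_pos: [0.2657, 0.0007, 0.3017]
ee_rot: [-0.059, 0.729, 0.682, 0.002]
contact_force: [0.6, 0.3, 0.2]
width: 0.0853
```

```bash
python3 w.py .29 .28 .16 5
```

```text
az 0.003 rad 0.266 z 0.302 tool z [-0.077  0.088 -0.993] j [-0.29 -0.51  1.76  0.07  1.99 -0.2 ]
[0.85, -0.02, 0.16]
[0.85, -0.16, 0.17]
[0.83, -0.3, 0.18]
[0.78, -0.44, 0.19]
[0.71, -0.57, 0.19]
```

Call:
{"method": "carry_out", "body": {
  "gripper": [1,1,1,1,1],
  "travel": [
    [1,-0.05,0.1],
    [1,-0.25,0.1],
    [0.95,-0.45,0.1],
    [0.85,-0.6,0.1],
    [0.75,-0.75,0.1]
  ],
  "roll": [0,0,0,0,0]
}}

```text
time: 10.1
ee_pos: [0.1781, 0.2441, 0.3129]
ee_rot: [-0.051, 0.73, 0.681, 0.014]
contact_force: [0.6, 0.4, -0.4]
width: 0.0852
```

```bash
python3 w.py .28 .28 .17 5
```

```text
az 0.940 rad 0.302 z 0.313 tool z [-0.05   0.094 -0.994] j [ 0.64 -0.51  1.74  0.11  1.9   0.75]
[0.37, -0.94, 0.22]
[0.2, -0.97, 0.21]
[0.03, -0.98, 0.19]
[-0.14, -0.96, 0.17]
[-0.29, -0.91, 0.16]
```

Call:
{"method": "carry_out", "body": {
  "gripper": [1,1,1,1,1],
  "travel": [
    [0.4,-0.95,0.15],
    [0.2,-1,0.15],
    [0,-1,0.15],
    [-0.2,-1,0.15],
    [-0.35,-0.9,0.15]
  ],
  "roll": [0,0,0,0,0]
}}

```text
time: 10.72
ee_pos: [-0.0709, 0.2729, 0.2955]
ee_rot: [-0.056, 0.73, 0.681, 0.022]
contact_force: [-1.1, 0.4, -0.0]
width: 0.085
```

```bash
python3 w.py .28 .28 .17 5
```

```text
az 1.825 rad 0.282 z 0.296 tool z [-0.045  0.111 -0.993] j [ 1.57 -0.63  1.83  0.05  1.83  1.66]
[-0.39, -0.87, 0.07]
[-0.53, -0.79, 0.05]
[-0.66, -0.69, 0.03]
[-0.77, -0.57, 0.01]
[-0.85, -0.43, -0.01]
```

Call:
{"method": "carry_out", "body": {
  "gripper": [1,1,1,1,1],
  "travel": [
    [-0.4,-0.87,0.05],
    [-0.55,-0.79,0.05],
    [-0.66,-0.65,0],
    [-0.77,-0.5,0],
    [-0.85,-0.3,0]
  ],
  "roll": [0,0,0,0,0]
}}

```text
time: 11.35
ee_pos: [-0.2425, 0.1271, 0.2877]
ee_rot: [-0.065, 0.726, 0.684, 0.021]
contact_force: [-1.4, -1.3, 0.1]
width: 0.0855
```

```bash
python3 w.py .28 .28 .0 1
```

```text
az 2.659 rad 0.274 z 0.288 tool z [-0.058  0.123 -0.991] j [ 2.53 -0.64  1.86 -0.07  1.81  2.57]
[0.03, -0.1, 0.17]
```

Call:
{"method": "carry_out", "body": {
  "gripper": [1,1,1],
  "travel": [
    [0.8,0.55,0],
    [0,0,0.9],
    [0,0,-0.9]
  ],
  "roll": [0,0,0]
}}

```text
time: 11.72
ee_pos: [-0.2123, 0.149, 0.2651]
ee_rot: [-0.042, 0.711, 0.702, 0.019]
contact_force: [1.2, -1.2, -9.9]
width: 0.0854
```

```bash
python3 w.py .28 .28 .0 1
```

```text
az 2.530 rad 0.259 z 0.265 tool z [-0.031  0.086 -0.996] j [ 2.36 -0.66  1.91 -0.04  1.81  2.36]
[0.26, -0.35, -0.27]
```

Call:
{"method": "carry_out", "body": {
  "gripper": [1,1,1,1],
  "travel": [
    [0.1,-0.15,1],
    [0.1,-0.2,-1],
    [0.1,-0.15,1],
    [0.1,-0.2,-1]
  ],
  "roll": [0,0,0,0]
}}

```text
time: 12.22
ee_pos: [-0.219, 0.1424, 0.2368]
ee_rot: [0.045, 0.709, 0.703, 0.022]
contact_force: [2.1, -2.0, -9.2]
width: 0.0853
```

```bash
python3 w.py .28 .28 .0 1
```

```text
az 2.565 rad 0.261 z 0.237 tool z [ 0.094 -0.033 -0.995] j [ 2.39 -0.52  1.89 -0.04  1.86  2.39]
[0.17, -0.23, -0.9]
```

```bash
python3 w.py .285 .28 -.17 5
```

```text
az 2.565 rad 0.261 z 0.237 tool z [ 0.094 -0.033 -0.995] j [ 2.39 -0.52  1.89 -0.04  1.86  2.39]
[0.76, 0.48, -0.15]
[0.68, 0.62, -0.14]
[0.58, 0.74, -0.12]
[0.46, 0.84, -0.11]
[0.31, 0.92, -0.1]
```

Call:
{"method": "carry_out", "body": {
  "gripper": [1,1,1,1,1],
  "travel": [
    [0.8,0.48,-0.2],
    [0.75,0.62,-0.2],
    [0.65,0.74,-0.2],
    [0.5,0.84,-0.2],
    [0.35,0.92,-0.2]
  ],
  "roll": [0,0,0,0,0]
}}

```text
time: 12.85
ee_pos: [-0.0416, 0.301, 0.2983]
ee_rot: [0.045, 0.703, 0.709, 0.023]
contact_force: [0.1, 1.3, -0.1]
width: 0.0852
```

```bash
python3 w.py .285 .28 -.17 5
```

```text
az 1.708 rad 0.304 z 0.298 tool z [ 0.096 -0.031 -0.995] j [ 1.62 -0.45  1.73 -0.1   1.9   1.58]
[-0.03, 1.02, 0.17]
[-0.2, 0.98, 0.17]
[-0.36, 0.92, 0.17]
[-0.51, 0.84, 0.17]
[-0.64, 0.73, 0.16]
```

Call:
{"method": "carry_out", "body": {
  "gripper": [1,1,1,1,1],
  "travel": [
    [0.05,1,0.1],
    [-0.15,1,0.1],
    [-0.35,0.95,0.1],
    [-0.5,0.88,0.1],
    [-0.65,0.78,0.1]
  ],
  "roll": [0,0,0,0,0]
}}

```text
time: 13.48
ee_pos: [0.2015, 0.2265, 0.3057]
ee_rot: [0.042, 0.703, 0.709, 0.032]
contact_force: [0.5, 0.2, 0.9]
width: 0.0852
```

```bash
python3 w.py .30 .25 -.17 5
```

```text
az 0.844 rad 0.303 z 0.306 tool z [ 0.105 -0.013 -0.994] j [ 0.74 -0.52  1.76 -0.08  1.84  0.71]
[-0.76, 0.66, 0.3]
[-0.86, 0.53, 0.29]
[-0.94, 0.37, 0.28]
[-0.99, 0.21, 0.26]
[-1.01, 0.03, 0.24]
```

Call:
{"method": "carry_out", "body": {
  "gripper": [1,1,1,1,1],
  "travel": [
    [-0.95,0.35,0.15],
    [-1,0.35,0.1],
    [-1,0.35,0.1],
    [-1,0.35,0.1],
    [-1,0.35,0.1]
  ],
  "roll": [0.7,0,0,0,0]
}}

```text
time: 14.1
ee_pos: [0.2877, -0.0319, 0.2978]
ee_rot: [0.048, 0.724, 0.687, 0.042]
contact_force: [0.8, 0.9, -0.6]
width: 0.0854
```

```bash
python3 s.py -.1832 -.3026 .22
```

```text
t 14.10 rack x -0.2800 y -0.1064 z 0.2978 rollneed(units) -0.01 w 0.0854 F [ 0.8  0.9 -0.6] tilt [0.048 0.042]
travel units (tool x,y,z): -3.92 1.94 1.56
toolz radial 0.1236 tang 0.0302 rack x,y: [0.1271, -0.006] j [-0.34  -0.615  1.822  0.031  1.811 -0.277] tau [  5.9  -8.5 -31.2  -0.3  -0.    1.2]
```

Call:
{"method": "carry_out", "body": {
  "gripper": [1,1,1,1],
  "travel": [
    [-1,0.4,0.2],
    [-1,0.4,0.3],
    [-1,0.5,0.5],
    [-0.9,0.5,0.5]
  ],
  "roll": [0,0,0,0]
}}

```text
time: 14.6
ee_pos: [0.3803, -0.2445, 0.2459]
ee_rot: [0.06, 0.726, 0.683, 0.044]
contact_force: [-0.6, 0.5, 1.0]
width: 0.0852
```

```bash
sed -i 's/^if __name__/def tr():\n    pass\nif __name__/' s.py
python3 - <<'E'
s=open('s.py').read()
i=s.index("        t=list(map"); j=s.index("\n",i)
s=s[:i]+'''        from scipy.spatial.transform import Rotation as Ro
        t=list(map(float,sys.argv[1:4])); Rm=Ro.from_quat([q[1],q[2],q[3],q[0]]).as_matrix(); dw=np.array([*(rx*(t[0]-x)+ry*(t[1]-y)),t[2]-z]); print("travel units (tool x,y,z):",(Rm.T@dw/.05).round(2))'''+s[j:]
open('s.py','w').write(s)
E
python3 s.py -.1832 -.3026 .18
```

```text
t 14.60 rack x -0.1763 y -0.3138 z 0.2459 rollneed(units) -0.09 w 0.0852 F [-0.6  0.5  1. ] tilt [0.06  0.044]
travel units (tool x,y,z): [ 0.24 -0.33  1.28]
toolz radial 0.1245 tang 0.0808 rack x,y: [0.1472, -0.0184] j [-0.753 -0.229  1.679  0.081  1.567 -0.687] tau [  0.5 -24.9 -29.7   0.1  -0.    0.3]
```

Call:
{"method": "carry_out", "body": {
  "gripper": [1,1],
  "travel": [
    [0.2,-0.2,0.9],
    [0,0,-0.9]
  ],
  "roll": [0,0]
}}

```text
time: 14.85
ee_pos: [0.3612, -0.228, 0.2175]
ee_rot: [0.034, 0.73, 0.682, 0.042]
contact_force: [0.3, -0.3, -3.4]
width: 0.0855
```

```bash
python3 s.py -.1832 -.3026 .18
```

```text
t 14.85 rack x -0.1963 y -0.2983 z 0.2175 rollneed(units) -0.17 w 0.0855 F [ 0.3 -0.3 -3.4] tilt [0.034 0.042]
travel units (tool x,y,z): [-0.09  0.18  0.77]
toolz radial 0.0729 tang 0.0793 rack x,y: [0.1069, 0.0136] j [-0.754 -0.245  1.744  0.079  1.569 -0.683] tau [  0.1 -31.9 -44.2   0.5  -2.3   0. ]
```

Call:
{"method": "carry_out", "body": {
  "gripper": [1,1,1],
  "travel": [
    [0,0.2,0.9],
    [0,0.2,-0.9],
    [0,0,0]
  ],
  "roll": [0,0,-0.2]
}}

```text
time: 15.22
ee_pos: [0.3653, -0.2179, 0.2001]
ee_rot: [0.006, 0.725, 0.687, 0.039]
contact_force: [1.0, -0.2, 1.8]
width: 0.0852
```

```bash
python3 s.py -.1832 -.3026 .12
```

```text
t 15.22 rack x -0.1927 y -0.2880 z 0.2001 rollneed(units) -0.01 w 0.0852 F [ 1.  -0.2  1.8] tilt [0.006 0.039]
travel units (tool x,y,z): [-0.37  0.09  1.59]
toolz radial 0.0183 tang 0.0768 rack x,y: [0.0623, 0.0485] j [-0.727 -0.203  1.743  0.077  1.583 -0.672] tau [  0.2 -20.2 -27.6   0.3   0.3   0.2]
```

Call:
{"method": "carry_out", "body": {
  "gripper": [1,1,1],
  "travel": [
    [-0.37,0.1,0.5],
    [0,0,0.6],
    [0,0,0.3]
  ],
  "roll": [0,0,0]
}}

```text
time: 15.6
ee_pos: [0.3761, -0.2359, 0.1296]
ee_rot: [0.009, 0.725, 0.687, 0.039]
contact_force: [0.0, 1.1, 0.0]
width: 0.0852
```

```bash
python3 s.py -.1832 -.3026 .085
```

```text
t 15.60 rack x -0.1810 y -0.3055 z 0.1296 rollneed(units) -0.00 w 0.0852 F [0.  1.1 0. ] tilt [0.009 0.039]
travel units (tool x,y,z): [ 0.02 -0.1   0.89]
toolz radial 0.0230 tang 0.0767 rack x,y: [0.0665, 0.0446] j [-0.742 -0.12   1.815  0.078  1.424 -0.699] tau [ -0.1 -24.9 -29.9   0.3   0.1  -0. ]
```

Call:
{"method": "carry_out", "body": {
  "gripper": [1,1],
  "travel": [
    [0,-0.1,0.5],
    [0,0,0.3]
  ],
  "roll": [0,0]
}}

```text
time: 15.85
ee_pos: [0.376, -0.236, 0.0905]
ee_rot: [0.012, 0.725, 0.687, 0.039]
contact_force: [-0.1, 0.1, -0.7]
width: 0.0858
```

```bash
python3 s.py -.1832 -.3026 .085;python3 - <<'E'
from h import *
p,d=capture("side"); cv2.imwrite("pics/s1.png",cv2.resize(p[80:230,200:420,::-1],None,fx=3,fy=3))
p,d=capture("top"); cv2.imwrite("pics/t1.png",cv2.resize(p[130:270,230:430,::-1],None,fx=3,fy=3))
E
```

```text
t 15.85 rack x -0.1810 y -0.3055 z 0.0905 rollneed(units) -0.00 w 0.0858 F [-0.1  0.1 -0.7] tilt [0.012 0.039]
travel units (tool x,y,z): [ 0.05 -0.05  0.11]
toolz radial 0.0289 tang 0.0766 rack x,y: [0.071, 0.0407] j [-0.742 -0.089  1.87   0.079  1.333 -0.706] tau [ -0.1 -25.5 -29.    0.3   0.1  -0. ]
```

View pics/s1.png

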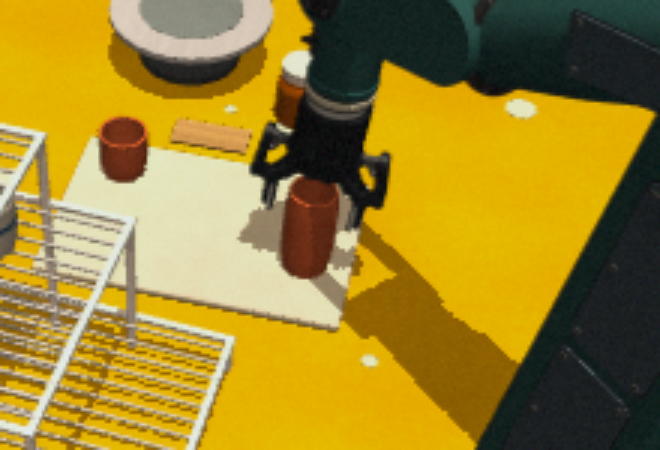

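Call:
{"method": "carry_out", "body": {
  "gripper": [0.5,0.3,0.3,0.3],
  "travel": [
    [0,-0.04,0.1],
    [0,0,-0.02],
    [0,0,-0.02],
    [0,0,-0.02]
  ],
  "roll": [0,0,0,0],
  "grip_force": 30
}}

```text
time: 16.45
ee_pos: [0.3748, -0.2363, 0.09]
ee_rot: [0.012, 0.725, 0.688, 0.039]
contact_force: [-0.0, 0.1, -2.6]
width: 0.0579
```

```bash
python3 s.py -.1832 -.3026 .085
```

```text
t 16.45 rack x -0.1823 y -0.3059 z 0.0900 rollneed(units) 0.00 w 0.0579 F [-0.   0.1 -2.6] tilt [0.012 0.039]
travel units (tool x,y,z): [ 0.06 -0.03  0.1 ]
toolz radial 0.0301 tang 0.0764 rack x,y: [0.0719, 0.0396] j [-0.744 -0.092  1.873  0.079  1.331 -0.709] tau [ -0.  -26.2 -30.3   0.4  -0.2  -0. ]
```

Call:
{"method": "carry_out", "body": {
  "gripper": [0.3,0.3,0.3],
  "travel": [
    [0,0,-0.3],
    [0,0,-0.5],
    [0.3,0.1,-0.5]
  ],
  "roll": [0,0,0]
}}

```text
time: 16.82
ee_pos: [0.3743, -0.2234, 0.1569]
ee_rot: [0.01, 0.725, 0.687, 0.039]
contact_force: [0.2, -0.8, -3.0]
width: 0.0582
```

```bash
python3 s.py -.095 -.065 .155
```

```text
t 16.82 rack x -0.1834 y -0.2930 z 0.1569 rollneed(units) -0.01 w 0.0582 F [ 0.2 -0.8 -3. ] tilt [0.01  0.039]
travel units (tool x,y,z): [4.55 1.75 0.35]
toolz radial 0.0271 tang 0.0755 rack x,y: [0.068, 0.0424] j [-0.722 -0.162  1.796  0.076  1.481 -0.674] tau [ -1.5 -23.5 -31.    0.2  -0.5  -0.3]
```

Call:
{"method": "carry_out", "body": {
  "gripper": [0.3,0.3,0.3,0.3,0.3],
  "travel": [
    [0.7,0.2,0],
    [0.8,0.3,0],
    [0.8,0.3,0],
    [0.8,0.4,0.05],
    [0.7,0.3,0.05]
  ],
  "roll": [0,0,0,0,0]
}}

```text
time: 17.45
ee_pos: [0.4641, -0.0362, 0.1752]
ee_rot: [0.018, 0.727, 0.685, 0.041]
contact_force: [0.1, -0.4, -3.4]
width: 0.0584
```

```bash
python3 s.py -.095 -.065 .155
```

```text
t 17.45 rack x -0.1037 y -0.1013 z 0.1752 rollneed(units) -0.08 w 0.0584 F [ 0.1 -0.4 -3.4] tilt [0.018 0.041]
travel units (tool x,y,z): [0.71 0.13 0.44]
toolz radial 0.0753 tang 0.0491 rack x,y: [0.0829, 0.0348] j [-0.232 -0.133  1.735  0.049  1.465 -0.176] tau [ -2.2 -27.6 -31.6   0.4  -0.2  -0.6]
```

Call:
{"method": "carry_out", "body": {
  "gripper": [0.3,0.3,0.3],
  "travel": [
    [0.5,0.08,0.2],
    [0.1,0,0.3],
    [0,0,0]
  ],
  "roll": [0,0,0]
}}

```text
time: 17.82
ee_pos: [0.4732, -0.003, 0.1536]
ee_rot: [0.019, 0.726, 0.687, 0.042]
contact_force: [-0.0, -0.3, -2.2]
width: 0.0577
```

```bash
python3 s.py -.095 -.065 .13
python3 - <<'E'
from h import *
p,d=capture("side"); cv2.imwrite("pics/s2.png",cv2.resize(p[80:280,130:350,::-1],None,fx=3,fy=3))
p,d=capture("top"); cv2.imwrite("pics/t2.png",cv2.resize(p[90:240,170:370,::-1],None,fx=3,fy=3))
E
```

```text
t 17.82 rack x -0.0963 y -0.0677 z 0.1536 rollneed(units) -0.03 w 0.0577 F [-0.  -0.3 -2.2] tilt [0.019 0.042]
travel units (tool x,y,z): [ 0.04 -0.01  0.47]
toolz radial 0.0818 tang 0.0431 rack x,y: [0.0858, 0.0346] j [-0.155 -0.106  1.754  0.044  1.412 -0.104] tau [  0.5 -27.3 -32.3   0.3  -0.5   0. ]
```

View pics/s2.png

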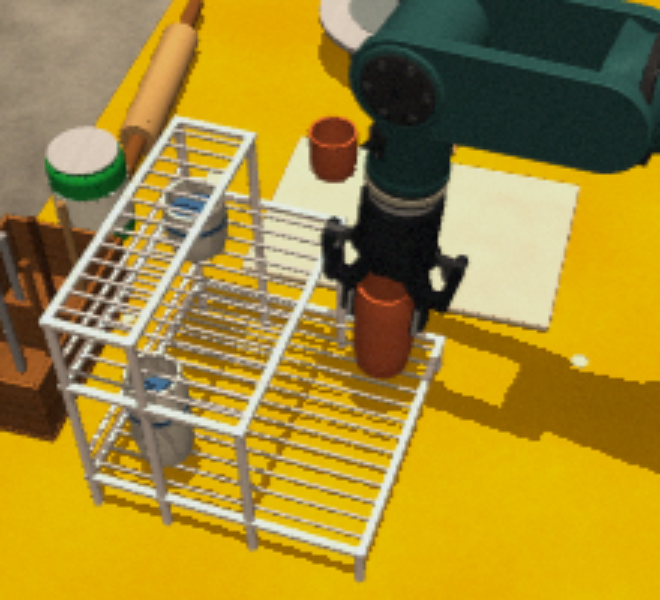

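View pics/t2.png

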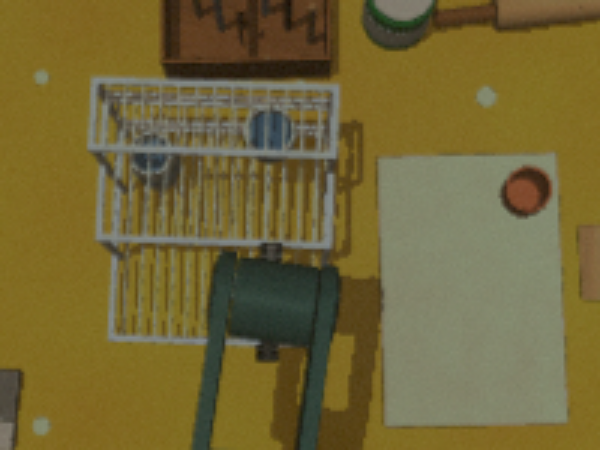

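Call:
{"method": "carry_out", "body": {
  "gripper": [0.3,0.3],
  "travel": [
    [0.05,-0.22,-0.03],
    [0,0,0.2]
  ],
  "roll": [0,0]
}}

```text
time: 18.18
ee_pos: [0.4642, -0.0019, 0.1473]
ee_rot: [0.022, 0.727, 0.685, 0.044]
contact_force: [-0.1, -0.2, -3.3]
width: 0.0579
```

```bash
python3 s.py -.107 -.065 .13
```

```text
t 18.18 rack x -0.1054 y -0.0671 z 0.1473 rollneed(units) -0.07 w 0.0579 F [-0.1 -0.2 -3.3] tilt [0.022 0.044]
travel units (tool x,y,z): [ 0.03 -0.06  0.34]
toolz radial 0.0887 tang 0.0424 rack x,y: [0.0926, 0.0332] j [-0.155 -0.128  1.787  0.043  1.394 -0.101] tau [  0.1 -26.8 -32.1   0.2  -0.1   0. ]
```

Call:
{"method": "carry_out", "body": {
  "gripper": [0.3,0.3],
  "travel": [
    [0,-0.08,0.15],
    [0,0,0.1]
  ],
  "roll": [0,0]
}}

```text
time: 18.42
ee_pos: [0.4605, -0.0018, 0.1329]
ee_rot: [0.022, 0.727, 0.685, 0.044]
contact_force: [-0.7, 0.2, -2.0]
width: 0.0582
```

```bash
python3 s.py -.109 -.065 .13
```

```text
t 18.43 rack x -0.1091 y -0.0671 z 0.1329 rollneed(units) -0.09 w 0.0582 F [-0.7  0.2 -2. ] tilt [0.022 0.044]
travel units (tool x,y,z): [ 0.04 -0.    0.06]
toolz radial 0.0876 tang 0.0423 rack x,y: [0.0914, 0.0331] j [-0.156 -0.126  1.814  0.043  1.365 -0.102] tau [ -0.  -26.4 -31.8   0.2  -0.4  -0. ]
```

Call:
{"method": "carry_out", "body": {
  "gripper": [0.3,0.3],
  "travel": [
    [0,0,0.05],
    [0,0,0.04]
  ],
  "roll": [0,0]
}}

```text
time: 18.68
ee_pos: [0.4607, -0.0017, 0.1275]
ee_rot: [0.021, 0.727, 0.685, 0.043]
contact_force: [-0.0, -0.2, -3.5]
width: 0.0582
```

```bash
python3 s.py -.109 -.065 .13
python3 - <<'E'
from h import *
p,d=capture("side"); cv2.imwrite("pics/s3.png",cv2.resize(p[110:260,210:330,::-1],None,fx=5,fy=4))
E
```

```text
t 18.68 rack x -0.1089 y -0.0670 z 0.1275 rollneed(units) -0.09 w 0.0582 F [-0.  -0.2 -3.5] tilt [0.021 0.043]
travel units (tool x,y,z): [ 0.04  0.   -0.05]
toolz radial 0.0866 tang 0.0423 rack x,y: [0.0905, 0.0332] j [-0.155 -0.12   1.821  0.043  1.355 -0.102] tau [ -0.  -26.2 -31.5   0.2  -0.4  -0. ]
```

View pics/s3.png

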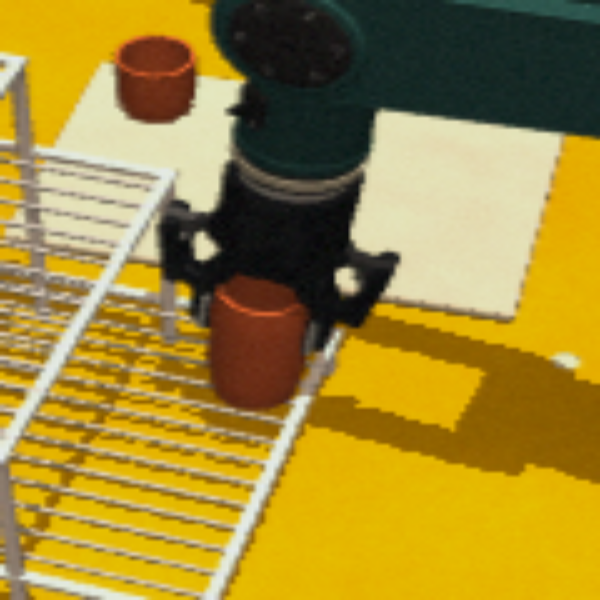

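Call:
{"method": "carry_out", "body": {
  "gripper": [0.3,0.3],
  "travel": [
    [0,0,0.06],
    [0,0,0.04]
  ],
  "roll": [0,0]
}}

```text
time: 18.98
ee_pos: [0.4617, -0.0017, 0.1251]
ee_rot: [0.022, 0.727, 0.685, 0.043]
contact_force: [-6.9, -0.3, 10.9]
width: 0.0582
```

```bash
python3 s.py|cut -c1-130
```

```text
t 18.98 rack x -0.1079 y -0.0670 z 0.1251 rollneed(units) -0.08 w 0.0582 F [-6.9 -0.3 10.9] tilt [0.022 0.043]
toolz radial 0.0877 tang 0.0417 rack x,y: [0.0914, 0.0326] j [-0.155 -0.117  1.822  0.043  1.348 -0.102] tau [  0.  -20.9 -28.2
```

Call:
{"method": "carry_out", "body": {
  "gripper": [0.3],
  "travel": [
    [0,0,0.06]
  ],
  "roll": [0]
}}

```text
time: 19.1
ee_pos: [0.4618, -0.0017, 0.125]
ee_rot: [0.022, 0.727, 0.685, 0.043]
contact_force: [-8.0, -0.6, 14.7]
width: 0.058
```

```bash
python3 s.py|cut -c1-130
```

```text
t 19.10 rack x -0.1078 y -0.0670 z 0.1250 rollneed(units) -0.08 w 0.0580 F [-8.  -0.6 14.7] tilt [0.022 0.043]
toolz radial 0.0875 tang 0.0411 rack x,y: [0.0912, 0.0321] j [-0.154 -0.116  1.822  0.042  1.348 -0.102] tau [  0.  -19.3 -27.1
```

Call:
{"method": "carry_out", "body": {
  "gripper": [0.7,0.74,0.78,0.8],
  "travel": [
    [0,0,-0.02],
    [0,0,-0.02],
    [0,0,-0.02],
    [0,0,-0.02]
  ],
  "roll": [0,0,0,0]
}}

```text
time: 19.6
ee_pos: [0.4633, -0.002, 0.1311]
ee_rot: [0.024, 0.727, 0.685, 0.045]
contact_force: [0.7, 0.4, -0.0]
width: 0.0682
```

```bash
python3 s.py
python3 - <<'E'
from h import *
p,d=capture("side"); cv2.imwrite("pics/s4.png",cv2.resize(p[110:260,210:330,::-1],None,fx=5,fy=4))
E
```

```text
t 19.60 rack x -0.1063 y -0.0672 z 0.1311 rollneed(units) -0.08 w 0.0682 F [ 0.7  0.4 -0. ] tilt [0.024 0.045]
toolz radial 0.0926 tang 0.0414 rack x,y: [0.0963, 0.0318] j [-0.154 -0.121  1.814  0.042  1.356 -0.102] tau [  0.  -25.  -30.3   0.2  -0.4   0. ]
```

View pics/s4.png

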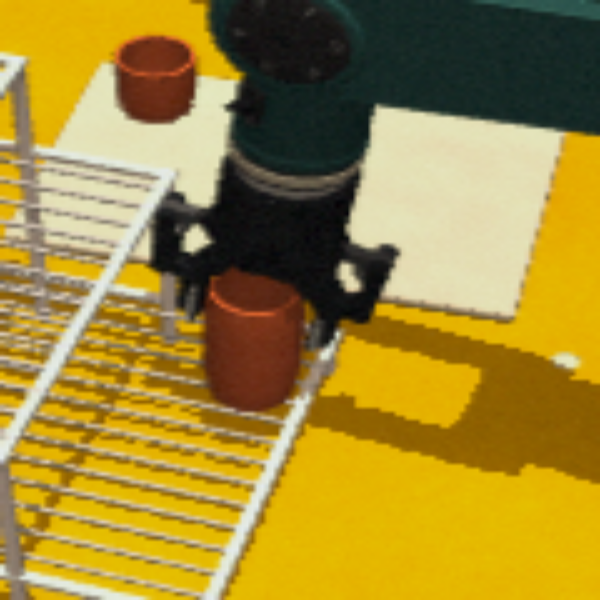

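Call:
{"method": "carry_out", "body": {
  "gripper": [0.8,0.8],
  "travel": [
    [0,0.03,-0.4],
    [0,0.02,-0.4]
  ],
  "roll": [0,0]
}}

```text
time: 19.9
ee_pos: [0.4605, -0.003, 0.1698]
ee_rot: [0.022, 0.727, 0.685, 0.043]
contact_force: [0.8, 0.3, 0.5]
width: 0.0684
```

```bash
python3 s.py
```

```text
t 19.90 rack x -0.1090 y -0.0684 z 0.1698 rollneed(units) -0.08 w 0.0684 F [0.8 0.3 0.5] tilt [0.022 0.043]
toolz radial 0.0875 tang 0.0417 rack x,y: [0.0914, 0.0323] j [-0.158 -0.15   1.76   0.042  1.444 -0.102] tau [  0.1 -23.8 -30.2   0.2  -0.6  -0. ]
```

Call:
{"method": "carry_out", "body": {
  "gripper": [0.8,0.8,1,1,1],
  "travel": [
    [0,0,-0.6],
    [0,-0.2,-0.5],
    [0,-0.9,0],
    [0,-0.9,0],
    [0,-0.7,0]
  ],
  "roll": [0,0,0,0,0]
}}

```text
time: 20.52
ee_pos: [0.3202, 0.0035, 0.2155]
ee_rot: [0.023, 0.727, 0.685, 0.044]
contact_force: [-0.7, -0.1, 0.4]
width: 0.0853
```

```bash
python3 s.py -.24 -.066 .1
python3 - <<'E'
from h import *
p,d=capture("side"); cv2.imwrite("pics/s5.png",cv2.resize(p[110:260,210:330,::-1],None,fx=5,fy=4))
D=d;P=cloud(get_calibration("side"),D); m=terr(p)
C=np.array([.573,.0595]); a=-.053
for nm in("side","top"):
    if nm=="top": p,D=capture("top"); P=cloud(get_calibration("top"),D); m=terr(p)
    nl,lab,st,ce=cv2.connectedComponentsWithStats(m.astype(np.uint8))
    for i in range(1,nl):
        if st[i,4]<40: continue
        Q=P[lab==i]; z=np.percentile(Q[:,2],95)
        if not(.04<z<.3): continue
        t=Q[(Q[:,2]>z-.006)&(Q[:,2]<z+.01)]
        (x,y),r=cv2.minEnclosingCircle(t[:,:2].astype(np.float32)); d=np.array([x,y])-C
        print(nm,ce[i].round(),z.round(3),round(r,3),"rack",(d@[np.cos(a),np.sin(a)]).round(4),(d@[-np.sin(a),np.cos(a)]).round(4))
E
```

```text
t 20.52 rack x -0.2495 y -0.0693 z 0.2155 rollneed(units) -0.07 w 0.0853 F [-0.7 -0.1  0.4] tilt [0.023 0.044]
travel units (tool x,y,z): [-0.01 -0.03  2.32]
toolz radial 0.0889 tang 0.0464 rack x,y: [0.0951, 0.0318] j [-0.212 -0.524  1.934  0.047  1.642 -0.148] tau [  0.6  -6.5 -32.    0.2  -0.6   0.1]
side [241. 129.] 0.07 0.032 rack 0.0662 -0.3935
side [260. 193.] 0.163 0.03 rack -0.1076 -0.0641
top [344. 154.] 0.073 0.028 rack 0.067 -0.3902
top [260. 194.] 0.167 0.026 rack -0.1056 -0.0675
```

View pics/s5.png

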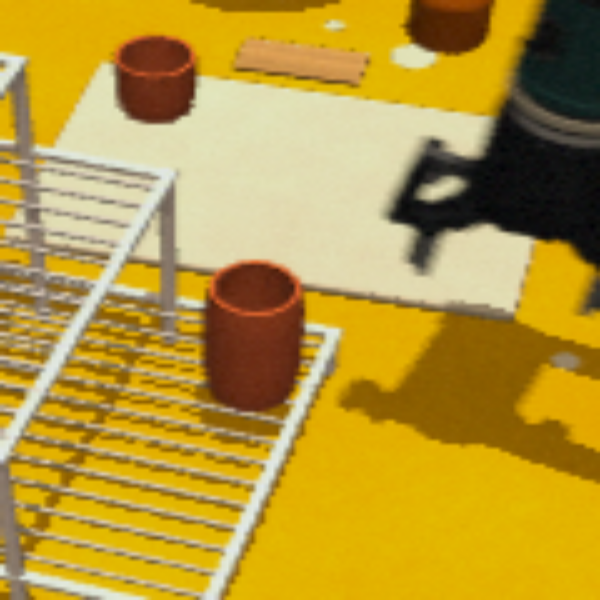

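Call:
{"method": "carry_out", "body": {
  "gripper": [1,1,1,1],
  "travel": [
    [0.05,0,0.8],
    [0,0,0.9],
    [0,0,0.5],
    [0,0,0.2]
  ],
  "roll": [0,0,0,0]
}}

```text
time: 21.12
ee_pos: [0.3351, 0.0088, 0.0955]
ee_rot: [0.027, 0.727, 0.685, 0.047]
contact_force: [-0.1, 0.3, 0.6]
width: 0.0855
```

```bash
python3 s.py -.23 -.066 .08
```

```text
t 21.12 rack x -0.2349 y -0.0632 z 0.0955 rollneed(units) -0.08 w 0.0855 F [-0.1  0.3  0.6] tilt [0.027 0.047]
travel units (tool x,y,z): [-0.07  0.06  0.32]
toolz radial 0.0997 tang 0.0439 rack x,y: [0.1046, 0.0305] j [-0.184 -0.43   2.12   0.045  1.352 -0.132] tau [ -0.  -12.2 -30.    0.2  -0.3  -0. ]
```

Call:
{"method": "carry_out", "body": {
  "gripper": [1,1,1],
  "travel": [
    [-0.06,0,0.25],
    [0,0.2,0.05],
    [0,0.2,0.02]
  ],
  "roll": [0,0,0]
}}

```text
time: 21.5
ee_pos: [0.3591, 0.0044, 0.0823]
ee_rot: [0.029, 0.727, 0.684, 0.048]
contact_force: [-0.2, 0.1, -0.9]
width: 0.0852
```

```bash
python3 s.py -.1 -.066 .078
```

```text
t 21.50 rack x -0.2106 y -0.0663 z 0.0823 rollneed(units) -0.09 w 0.0852 F [-0.2  0.1 -0.9] tilt [0.029 0.048]
travel units (tool x,y,z): [0.02 2.19 0.32]
toolz radial 0.1027 tang 0.0439 rack x,y: [0.1076, 0.0301] j [-0.184 -0.35   2.096  0.046  1.293 -0.134] tau [ -0.1 -15.4 -28.8   0.2  -0.4  -0. ]
```

Call:
{"method": "carry_out", "body": {
  "gripper": [1,1,1],
  "travel": [
    [0,0.2,0.02],
    [0,0.2,0.02],
    [0,0.2,0.02]
  ],
  "roll": [0,0,0]
}}

```text
time: 21.88
ee_pos: [0.3931, 0.0023, 0.0847]
ee_rot: [0.03, 0.727, 0.684, 0.049]
contact_force: [-4.1, 0.0, 4.8]
width: 0.0854
```

```bash
python3 s.py -.1 -.066 .078
cat > lk.py <<'E'
from h import *
import sys
p,d=capture("side"); cv2.imwrite("pics/%s.png"%sys.argv[1],cv2.resize(p[110:260,170:320,::-1],None,fx=4,fy=4))
E
python3 lk.py s6
```

```text
t 21.88 rack x -0.1766 y -0.0667 z 0.0847 rollneed(units) -0.08 w 0.0854 F [-4.1  0.   4.8] tilt [0.03  0.049]
travel units (tool x,y,z): [0.02 1.51 0.3 ]
toolz radial 0.1064 tang 0.0428 rack x,y: [0.1107, 0.0297] j [-0.173 -0.263  2.029  0.045  1.269 -0.124] tau [ -0.2 -16.5 -28.6   0.3  -1.5  -0. ]
```

View pics/s6.png

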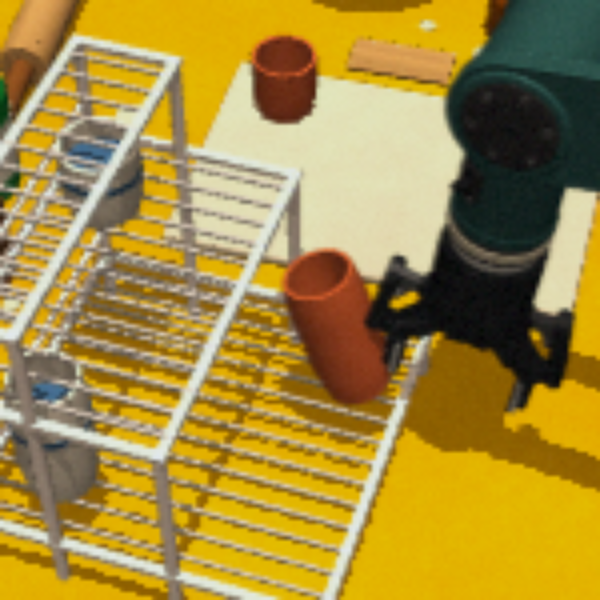

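Run:
```python
from h import *
o=monitor.get_obs(); print(o["time"],o["joint_velocities"].round(3),o["ee_pos"].round(4),o["contact_force"].round(1))
```

```text
21.925 [-0.001 -0.028  0.025 -0.001  0.008 -0.004] [0.3943 0.002  0.085 ] [ 0.6 -0.4  0.1]
```

```bash
python3 lk.py s7; python3 s.py
```

```text
t 21.98 rack x -0.1763 y -0.0668 z 0.0846 rollneed(units) -0.08 w 0.0856 F [-0.2 -0.4  0.6] tilt [0.03  0.049]
toolz radial 0.1070 tang 0.0428 rack x,y: [0.1114, 0.0297] j [-0.173 -0.262  2.029  0.045  1.268 -0.124] tau [ -0.  -17.8 -29.6   0.2  -0.5   0. ]
```

View pics/s7.png

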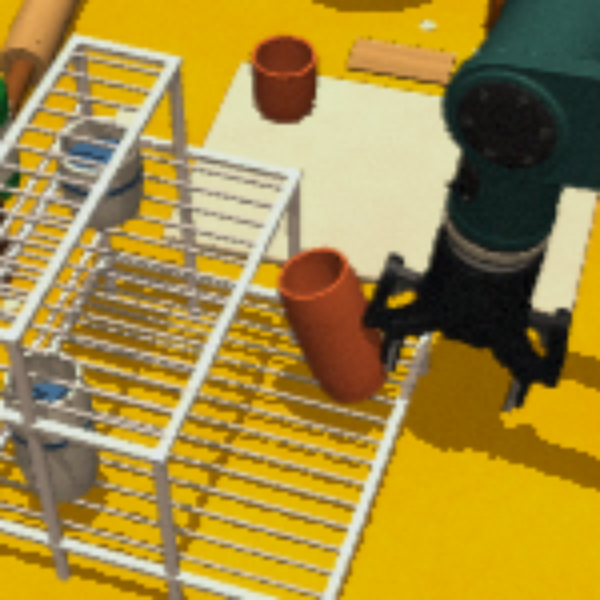

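Run:
```python
from h import *
c=get_calibration("side"); T=c["world_from_camera"];K=c["mtx"]
C=np.array([.573,.0595,0]); a=-.053; ry=np.array([-np.sin(a),np.cos(a),0]); rx=np.array([np.cos(a),np.sin(a),0])
def onp(u,v):
    d=T[:3,:3]@np.linalg.solve(K,[u,v,1]); o=T[:3,3]-C; s=(-.066-o@ry)/(d@ry); q=o+d*s; return q@rx,q[2]
for n in("s6","s7"):
    im=cv2.imread(f"pics/{n}.png")[:,:,::-1]; m=terr(np.ascontiguousarray(im)); m[:180]=0
    nl,lab,st,ce=cv2.connectedComponentsWithStats(m.astype(np.uint8)); i=1+np.argmax(st[1:,4]); v,u=np.nonzero(lab==i)
    # rotated rect axis
    rect=cv2.minAreaRect(np.stack([u,v],1).astype(np.float32)); b=cv2.boxPoints(rect); b=b[np.argsort(b[:,1])]
    A=b[:2].mean(0);B=b[2:].mean(0); f=lambda q:onp(170+(q[0]+.5)/4-.5,110+(q[1]+.5)/4-.5)
    (x1,z1),(x0,z0)=f(A),f(B); print(n,A,B,(x1,z1),(x0,z0),np.arctan2(x1-x0,z1-z0))
```

```text
s6 [306.45764 251.83997] [369.39606 400.37457] (np.float64(-0.06377621174498889), np.float64(0.18718671569136192)) (np.float64(-0.11451287326093335), np.float64(0.034803904476819136)) 0.3214102674662209
s7 [301.4621 250.0664] [365.69598 398.2984 ] (np.float64(-0.060025212563012305), np.float64(0.1877988285027744)) (np.float64(-0.11147706583415604), np.float64(0.03622077581204164)) 0.3272376267087447
```

Call:
{"method": "carry_out", "body": {
  "gripper": [1,1,1,1,1],
  "travel": [
    [0,-0.1,0],
    [0,-0.15,0],
    [0,-0.15,0],
    [0,-0.15,0],
    [0,-0.15,0]
  ],
  "roll": [0,0,0,0,0]
}}

```text
time: 22.6
ee_pos: [0.355, 0.0047, 0.0795]
ee_rot: [0.029, 0.727, 0.684, 0.049]
contact_force: [0.3, -0.1, -0.5]
width: 0.0857
```

```bash
python3 s.py; python3 lk.py s8
```

```text
t 22.60 rack x -0.2148 y -0.0663 z 0.0795 rollneed(units) -0.08 w 0.0857 F [ 0.3 -0.1 -0.5] tilt [0.029 0.049]
toolz radial 0.1041 tang 0.0440 rack x,y: [0.109, 0.0298] j [-0.186 -0.36   2.109  0.046  1.289 -0.136] tau [  0.1 -13.5 -29.9   0.2  -0.5   0. ]
```

View pics/s8.png

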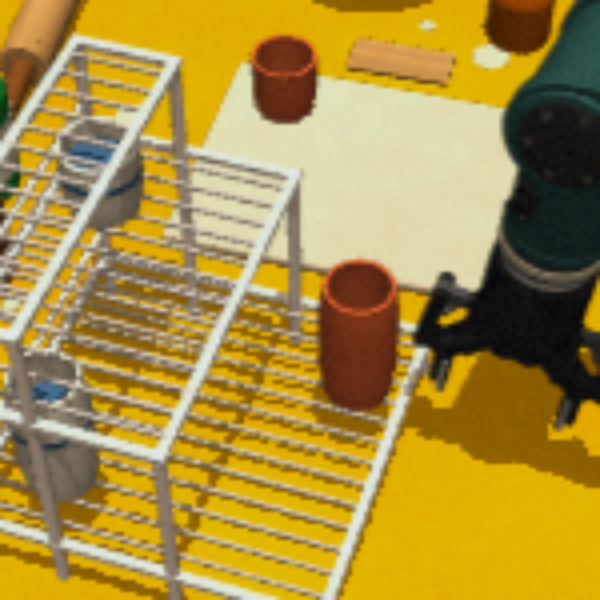

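```bash
python3 - <<'E'
from h import *
c=get_calibration("side"); T=c["world_from_camera"];K=c["mtx"]
C=np.array([.573,.0595,0]); a=-.053; ry=np.array([-np.sin(a),np.cos(a),0]); rx=np.array([np.cos(a),np.sin(a),0])
def onp(u,v):
    d=T[:3,:3]@np.linalg.solve(K,[u,v,1]); o=T[:3,3]-C; s=(-.066+.011-o@ry)/(d@ry); q=o+d*s; return (q@rx).round(4),q[2].round(4)
for q in [(415,340),(437,388),(430,385),(447,278),(432,300),(567,425),(600,330),(495,345)]: print(q,onp(170+(q[0]+.5)/4-.5,110+(q[1]+.5)/4-.5))
E
python3 - <<'E'
import cv2
im=cv2.imread("pics/s8.png")[220:450,380:600]; cv2.imwrite("pics/s8z.png",cv2.resize(im,None,fx=3,fy=2.6))
E
```

```text
(415, 340) (np.float64(-0.1498), np.float64(0.1334))
(437, 388) (np.float64(-0.169), np.float64(0.0849))
(430, 385) (np.float64(-0.1636), np.float64(0.0864))
(447, 278) (np.float64(-0.1692), np.float64(0.207))
(432, 300) (np.float64(-0.16), np.float64(0.1809))
(567, 425) (np.float64(-0.268), np.float64(0.0799))
(600, 330) (np.float64(-0.278), np.float64(0.1914))
(495, 345) (np.float64(-0.208), np.float64(0.1494))
```

View pics/s8z.png

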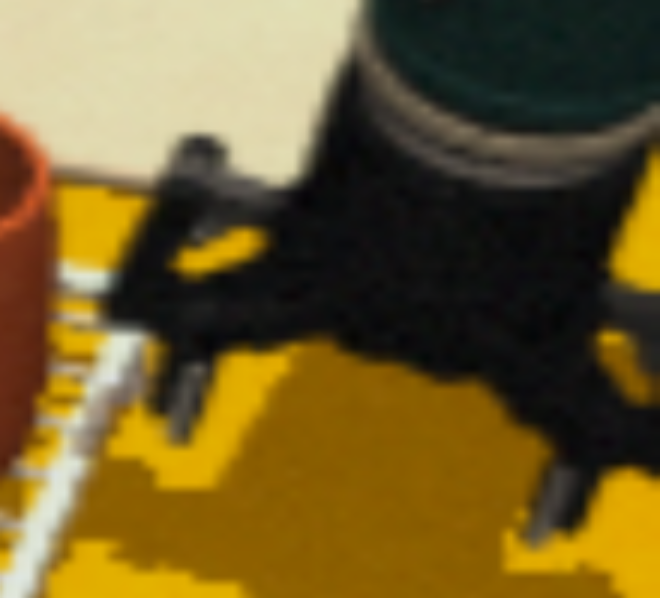

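```bash
python3 - <<'E'
s=open('w.py').read()
s=s.replace("n=int(n)","n=int(n); rl=float(sys.argv[5]) if len(sys.argv)>5 else 0",1)
s=s.replace("p=t","p=t; Rm=Rm@Ro.from_euler('z',rl*5,degrees=True).as_matrix()")
open('w.py','w').write(s)
E
python3 w.py .29 .26 .1 5 -1
```

```text
az 0.014 rad 0.354 z 0.079 tool z [ 0.109  0.024 -0.994] j [-0.19 -0.36  2.11  0.05  1.29 -0.14]
[0.68, -0.26, -0.74]
[0.64, -0.26, -0.74]
[0.61, -0.27, -0.75]
[0.57, -0.27, -0.76]
[0.53, -0.27, -0.76]
```

Call:
{"method": "carry_out", "body": {
  "gripper": [1,1,1,1,1],
  "travel": [
    [0.2,-0.5,-0.5],
    [0.6,-0.35,-0.8],
    [0.65,-0.35,-0.8],
    [0.6,-0.3,-0.8],
    [0.6,-0.3,-0.8]
  ],
  "roll": [-1,-1,-1,-1,-1]
}}

```text
time: 23.28
ee_pos: [0.2217, 0.1237, 0.2567]
ee_rot: [0.036, 0.559, 0.827, 0.041]
contact_force: [0.4, -0.1, -0.4]
width: 0.0853
```

```bash
python3 w.py .28 .28 .17 5 -1
```

```text
az 0.509 rad 0.254 z 0.257 tool z [ 0.106  0.026 -0.994] j [ 0.29 -0.7   1.94 -0.01  1.79 -0.09]
[0.87, -0.07, -0.11]
[0.88, -0.15, -0.13]
[0.88, -0.22, -0.15]
[0.87, -0.3, -0.16]
[0.85, -0.38, -0.17]
```

Call:
{"method": "carry_out", "body": {
  "gripper": [1,1,1,1,1],
  "travel": [
    [0.95,0.1,-0.1],
    [1,0,-0.1],
    [1,-0.1,-0.1],
    [1,-0.2,-0.1],
    [0.95,-0.3,-0.1]
  ],
  "roll": [-1,-1,-1,-1,-1]
}}

```text
time: 23.9
ee_pos: [0.068, 0.3182, 0.2771]
ee_rot: [0.05, 0.362, 0.93, 0.04]
contact_force: [0.2, -0.5, 0.8]
width: 0.0854
```

```bash
python3 w.py .285 .28 .17 5 -1
```

```text
az 1.360 rad 0.325 z 0.277 tool z [ 0.122  0.038 -0.992] j [ 1.29 -0.48  1.79 -0.11  1.76  0.43]
[0.79, -0.75, -0.15]
[0.7, -0.8, -0.15]
[0.61, -0.84, -0.15]
[0.52, -0.87, -0.14]
[0.43, -0.89, -0.13]
```

Call:
{"method": "carry_out", "body": {
  "gripper": [1,1,1,1,1],
  "travel": [
    [0.75,-0.65,-0.1],
    [0.7,-0.7,-0.1],
    [0.65,-0.76,-0.1],
    [0.6,-0.8,-0.1],
    [0.5,-0.86,-0.1]
  ],
  "roll": [-1,-1,-1,-1,-1]
}}

```text
time: 24.52
ee_pos: [-0.172, 0.2442, 0.2708]
ee_rot: [0.056, 0.144, 0.987, 0.029]
contact_force: [-0.9, 0.7, -0.3]
width: 0.0857
```

```bash
python3 w.py .285 .28 .17 5 -1
```

```text
az 2.184 rad 0.299 z 0.271 tool z [ 0.12   0.042 -0.992] j [ 2.12 -0.47  1.8  -0.13  1.84  0.81]
[0.5, -0.87, -0.15]
[0.42, -0.9, -0.14]
[0.34, -0.92, -0.13]
[0.26, -0.94, -0.11]
[0.18, -0.95, -0.09]
```

Call:
{"method": "carry_out", "body": {
  "gripper": [1,1,1,1,1],
  "travel": [
    [0.5,-0.87,-0.1],
    [0.45,-0.9,-0.1],
    [0.35,-0.92,-0.1],
    [0.2,-0.8,0.4],
    [0,0,1]
  ],
  "roll": [-1,-1,-0.7,0,0]
}}

```text
time: 25.15
ee_pos: [-0.2735, 0.0826, 0.2001]
ee_rot: [0.052, 0.019, 0.998, 0.025]
contact_force: [-0.6, 1.0, -0.7]
width: 0.0851
```

Call:
{"method": "carry_out", "body": {
  "gripper": [1],
  "travel": [
    [0,0,-1]
  ],
  "roll": [0]
}}

```text
time: 25.28
ee_pos: [-0.2574, 0.0706, 0.2159]
ee_rot: [0.087, 0.016, 0.996, 0.011]
contact_force: [4.1, -2.4, -11.4]
width: 0.0853
```

```bash
python3 w.py .285 .28 -.17 5
```

```text
az 2.874 rad 0.267 z 0.216 tool z [ 0.174  0.02  -0.984] j [ 2.76 -0.45  1.9  -0.09  1.85  1.2 ]
[-0.26, 0.89, -0.19]
[-0.41, 0.86, -0.17]
[-0.55, 0.79, -0.14]
[-0.69, 0.7, -0.12]
[-0.8, 0.58, -0.1]
```

Call:
{"method": "carry_out", "body": {
  "gripper": [1,1,1,1],
  "travel": [
    [0.2,0,1],
    [0.2,0,-1],
    [0.2,0,1],
    [0.2,0,-1]
  ],
  "roll": [0,0,0,0]
}}

```text
time: 25.78
ee_pos: [-0.256, 0.0558, 0.1898]
ee_rot: [0.168, 0.012, 0.986, -0.017]
contact_force: [5.3, -2.3, -9.9]
width: 0.0854
```

```bash
python3 w.py .285 .28 -.17 5
```

```text
az 2.927 rad 0.262 z 0.190 tool z [ 0.33  -0.038 -0.943] j [ 2.8  -0.32  1.89 -0.08  1.9   1.24]
[-0.27, 0.88, -0.32]
[-0.42, 0.85, -0.26]
[-0.56, 0.8, -0.21]
[-0.69, 0.72, -0.16]
[-0.81, 0.62, -0.12]
```

Call:
{"method": "carry_out", "body": {
  "gripper": [0,0,0,0,0],
  "travel": [
    [-0.1,0.8,-0.5],
    [-0.25,0.95,-0.5],
    [-0.45,0.88,-0.4],
    [-0.6,0.8,-0.3],
    [-0.75,0.68,-0.2]
  ],
  "roll": [0,0,0,0,0]
}}

```text
time: 26.4
ee_pos: [-0.1761, 0.2655, 0.3032]
ee_rot: [0.175, 0.005, 0.984, -0.021]
contact_force: [-0.1, 0.1, -0.6]
width: 0.0001
```

```bash
python3 w.py .29 .28 -.17 5
```

```text
az 2.156 rad 0.319 z 0.303 tool z [ 0.344 -0.044 -0.938] j [ 2.22 -0.26  1.62 -0.28  2.02  0.57]
[-0.9, 0.44, 0.41]
[-0.94, 0.26, 0.43]
[-0.94, 0.07, 0.44]
[-0.92, -0.1, 0.44]
[-0.87, -0.27, 0.43]
```

Call:
{"method": "carry_out", "body": {
  "gripper": [0,0,0,0,0],
  "travel": [
    [-0.95,0.4,0.35],
    [-1,0.2,0.37],
    [-1,0,0.37],
    [-1,-0.15,0.37],
    [-0.95,-0.35,0.37]
  ],
  "roll": [0.5,0,0,0,0]
}}

```text
time: 27.02
ee_pos: [0.0917, 0.2599, 0.3031]
ee_rot: [0.175, 0.026, 0.984, -0.013]
contact_force: [1.1, -0.0, -0.3]
width: 0.0001
```

```bash
python3 w.py .30 .28 -.17 5
```

```text
az 1.232 rad 0.276 z 0.303 tool z [ 0.343 -0.036 -0.939] j [ 1.41 -0.57  1.82 -0.37  1.85 -0.21]
[-0.83, -0.25, 0.41]
[-0.79, -0.41, 0.39]
[-0.72, -0.56, 0.37]
[-0.63, -0.7, 0.34]
[-0.52, -0.82, 0.3]
```

Call:
{"method": "carry_out", "body": {
  "gripper": [0,0,0,0,0],
  "travel": [
    [-0.95,-0.1,0.35],
    [-0.9,-0.4,0.35],
    [-0.75,-0.65,0.3],
    [-0.6,-0.8,0.3],
    [-0.45,-0.9,0.3]
  ],
  "roll": [0,0,0,0,0]
}}

```text
time: 27.65
ee_pos: [0.2872, 0.1037, 0.2943]
ee_rot: [0.178, 0.025, 0.984, -0.01]
contact_force: [1.3, -0.1, 0.6]
width: -0.0003
```

```bash
cat > s2.py <<'E'
import s,sys
E
sed -i 's/a+np.pi\/2-psi)+np.pi)%(2\*np.pi)-np.pi/a+np.pi-psi)+np.pi)%(2*np.pi)-np.pi/' s.py
python3 s.py -.21 -.066 .2
```

```text
t 27.65 rack x -0.2877 y 0.0290 z 0.2943 rollneed(units) 0.03 w -0.0003 F [ 1.3 -0.1  0.6] tilt [ 0.178 -0.01 ]
travel units (tool x,y,z): [-0.79 -1.88  2.33]
toolz radial 0.3263 tang -0.1271 rack x,y: [0.35, -0.0102] j [ 0.289 -0.722  1.911 -0.128  1.618 -1.259] tau [  7.8  -2.9 -33.1  -1.1  -1.    1.5]
```

Call:
{"method": "carry_out", "body": {
  "gripper": [0,0,0,0],
  "travel": [
    [-0.25,-0.6,0.4],
    [-0.2,-0.7,0.7],
    [-0.1,-0.45,0.7],
    [0,-0.1,0.4]
  ],
  "roll": [0,0,0,0]
}}

```text
time: 28.15
ee_pos: [0.3489, -0.0005, 0.2026]
ee_rot: [0.183, 0.03, 0.983, -0.011]
contact_force: [0.5, 0.0, -0.1]
width: 0.0001
```

```bash
python3 s.py -.195 -.066 .08
```

```text
t 28.15 rack x -0.2206 y -0.0718 z 0.2026 rollneed(units) -0.10 w 0.0001 F [ 0.5  0.  -0.1] tilt [ 0.183 -0.011]
travel units (tool x,y,z): [0.41 0.15 2.47]
toolz radial 0.3579 tang 0.0393 rack x,y: [0.3598, -0.0134] j [-0.2   -0.667  2.069  0.04   1.373 -1.71 ] tau [ -0.   -6.3 -33.2   0.   -1.3   0. ]
```

Call:
{"method": "carry_out", "body": {
  "gripper": [0,0,0,0],
  "travel": [
    [0.15,0.15,0.7],
    [0.1,0,0.7],
    [0.1,0,0.5],
    [0.05,0,0.2]
  ],
  "roll": [0,0,0,0]
}}

```text
time: 28.65
ee_pos: [0.3686, 0.0031, 0.0942]
ee_rot: [0.184, 0.033, 0.982, -0.011]
contact_force: [-0.0, 0.1, -0.1]
width: -0.0001
```

```bash
python3 s.py -.195 -.066 .08; python3 lk.py s9
```

```text
t 28.65 rack x -0.2011 y -0.0671 z 0.0942 rollneed(units) -0.15 w -0.0001 F [-0.   0.1 -0.1] tilt [ 0.184 -0.011]
travel units (tool x,y,z): [-0.01  0.03  0.31]
toolz radial 0.3605 tang 0.0264 rack x,y: [0.3612, -0.0152] j [-0.168 -0.548  2.228  0.03   1.092 -1.681] tau [ -0.   -8.8 -31.4   0.1  -1.4   0. ]
```

View pics/s9.png

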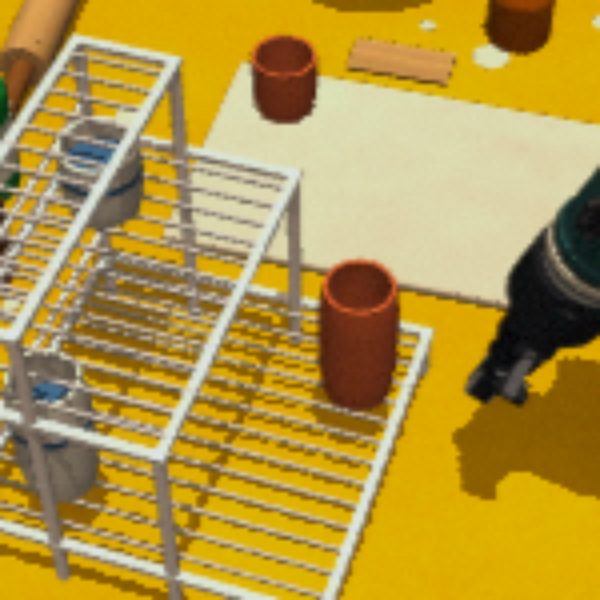

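Call:
{"method": "carry_out", "body": {
  "gripper": [0,0,0],
  "travel": [
    [0,0.03,0.27],
    [-0.2,0,0.08],
    [-0.2,0,0.06]
  ],
  "roll": [-0.15,0,0]
}}

```text
time: 29.08
ee_pos: [0.3972, 0.0027, 0.085]
ee_rot: [0.186, 0.026, 0.982, -0.013]
contact_force: [-0.8, -0.6, 0.7]
width: -0.0002
```

```bash
python3 s.py -.05 -.066 .078
```

```text
t 29.07 rack x -0.1725 y -0.0661 z 0.0850 rollneed(units) -0.00 w -0.0002 F [-0.8 -0.6  0.7] tilt [ 0.186 -0.013]
travel units (tool x,y,z): [-2.23  0.01  1.03]
toolz radial 0.3660 tang 0.0206 rack x,y: [0.3662, -0.0158] j [-0.152 -0.45   2.195  0.024  1.023 -1.679] tau [ -0.1 -12.6 -29.9   0.1  -1.5  -0. ]
```

Call:
{"method": "carry_out", "body": {
  "gripper": [0,0,0],
  "travel": [
    [-0.15,0,0.12],
    [-0.15,0,0.1],
    [-0.15,0,0.07]
  ],
  "roll": [0,0,0]
}}

```text
time: 29.45
ee_pos: [0.4268, 0.0008, 0.0817]
ee_rot: [0.187, 0.026, 0.982, -0.013]
contact_force: [-3.6, 0.6, 2.7]
width: -0.0002
```

```bash
python3 s.py -.04 -.066 .078;  python3 lk.py s10
```

```text
t 29.45 rack x -0.1429 y -0.0664 z 0.0817 rollneed(units) -0.00 w -0.0002 F [-3.6  0.6  2.7] tilt [ 0.187 -0.013]
travel units (tool x,y,z): [-1.89  0.02  0.83]
toolz radial 0.3686 tang 0.0175 rack x,y: [0.3687, -0.016] j [-0.144 -0.359  2.146  0.021  0.978 -1.67 ] tau [ -0.2 -15.1 -30.6   0.1  -2.3  -0. ]
```

View pics/s10.png

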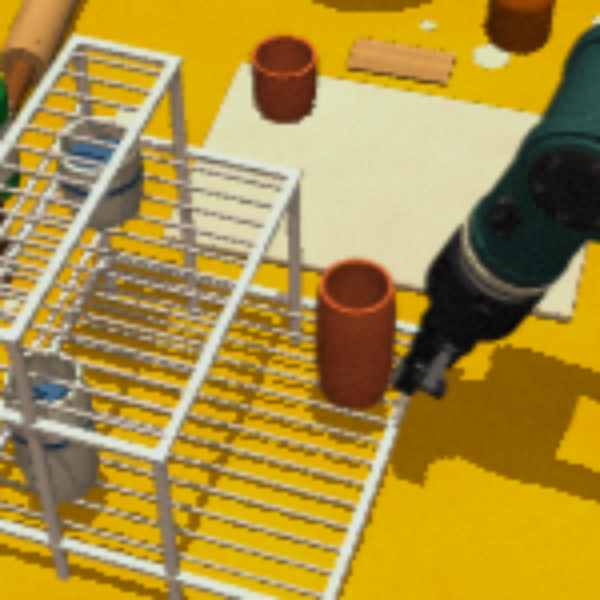

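Call:
{"method": "carry_out", "body": {
  "gripper": [0,0,0],
  "travel": [
    [-0.2,0,0.1],
    [-0.2,0,0.09],
    [-0.2,0,0.08]
  ],
  "roll": [0,0,0]
}}

```text
time: 29.88
ee_pos: [0.4619, -0.0012, 0.0805]
ee_rot: [0.187, 0.026, 0.982, -0.013]
contact_force: [-3.8, 0.2, 2.2]
width: -0.0001
```

```bash
python3 s.py -.04 -.066 .078;  python3 lk.py s11
```

```text
t 29.88 rack x -0.1078 y -0.0665 z 0.0805 rollneed(units) -0.00 w -0.0001 F [-3.8  0.2  2.2] tilt [ 0.187 -0.013]
travel units (tool x,y,z): [-1.24  0.02  0.55]
toolz radial 0.3689 tang 0.0143 rack x,y: [0.3688, -0.016] j [-0.135 -0.261  2.078  0.018  0.946 -1.66 ] tau [ -0.2 -18.8 -29.8   0.1  -2.2  -0. ]
```

View pics/s11.png

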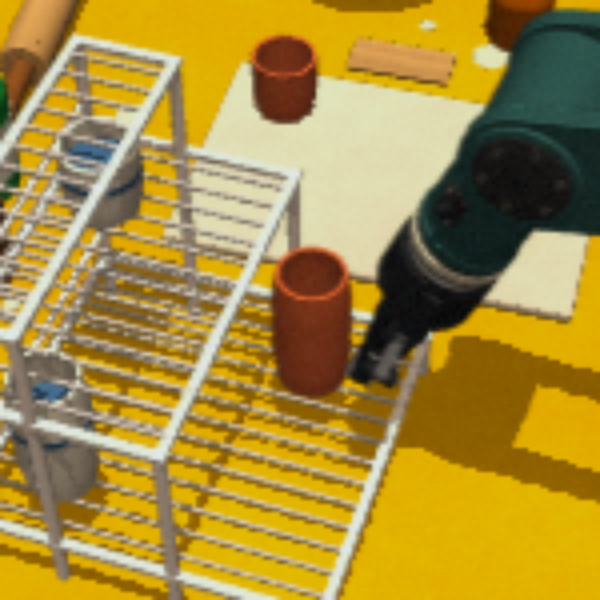

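Sliding well: the vase (312,320) is upright and pushed low by the fingertips. I'll continue the push.

Call:
{"method": "carry_out", "body": {
  "gripper": [0,0,0,0],
  "travel": [
    [-0.2,0,0.09],
    [-0.2,0,0.09],
    [-0.2,0,0.08],
    [-0.2,0,0.08]
  ],
  "roll": [0,0,0,0]
}}

```text
time: 30.42
ee_pos: [0.5092, -0.0039, 0.0796]
ee_rot: [0.188, 0.026, 0.982, -0.013]
contact_force: [-4.7, 1.2, 3.0]
width: 0.0002
```

```bash
python3 s.py -.04 -.066 .078;  python3 lk.py s12
cat > pots.py <<'E'
from h import *
C=np.array([.573,.0595]); a=-.053
for nm in("side","top"):
    p,D=capture(nm); P=cloud(get_calibration(nm),D); m=terr(p)
    nl,lab,st,ce=cv2.connectedComponentsWithStats(m.astype(np.uint8))
    for i in range(1,nl):
        if st[i,4]<25: continue
        Q=P[lab==i]; z=np.percentile(Q[:,2],95)
        if not(.04<z<.3): continue
        t=Q[(Q[:,2]>z-.006)&(Q[:,2]<z+.01)]
        (x,y),r=cv2.minEnclosingCircle(t[:,:2].astype(np.float32)); d=np.array([x,y])-C
        print(nm,ce[i].round(),z.round(3),round(r,3),"rack",(d@[np.cos(a),np.sin(a)]).round(4),(d@[-np.sin(a),np.cos(a)]).round(4))
E
python3 pots.py
```

```text
t 30.43 rack x -0.0604 y -0.0667 z 0.0796 rollneed(units) -0.00 w 0.0002 F [-4.7  1.2  3. ] tilt [ 0.188 -0.013]
travel units (tool x,y,z): [-0.37  0.02  0.18]
toolz radial 0.3702 tang 0.0110 rack x,y: [0.37, -0.0159] j [-0.126 -0.14   1.983  0.014  0.919 -1.649] tau [ -0.3 -23.2 -29.4   0.   -2.2  -0. ]
side [241. 129.] 0.07 0.031 rack 0.0665 -0.3929
side [235. 189.] 0.161 0.024 rack -0.0281 -0.0691
side [227. 172.] 0.163 0.006 rack 0.006 -0.0772
side [226. 177.] 0.166 0.01 rack -0.008 -0.0517
top [344. 154.] 0.073 0.029 rack 0.0679 -0.3923
```

View pics/s12.png

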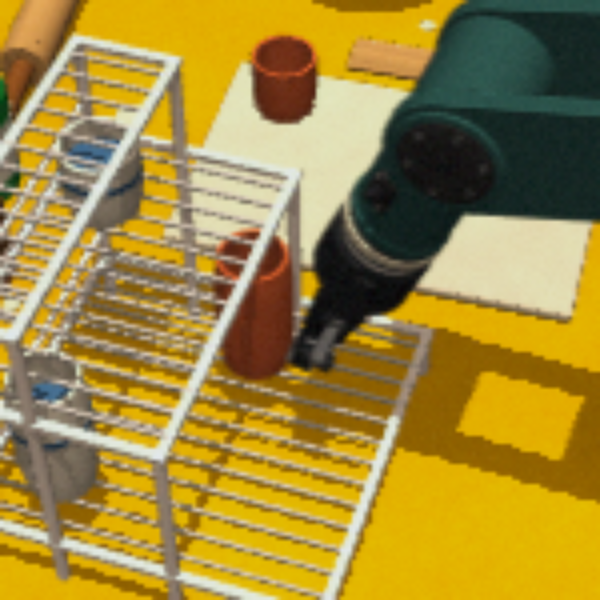

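Call:
{"method": "carry_out", "body": {
  "gripper": [0,0],
  "travel": [
    [-0.15,0,0.07],
    [-0.13,0,0.06]
  ],
  "roll": [0,0]
}}

```text
time: 30.82
ee_pos: [0.5243, -0.0047, 0.0781]
ee_rot: [0.188, 0.026, 0.982, -0.013]
contact_force: [-2.2, 0.6, 1.1]
width: 0.0
```

```bash
python3 s.py -.038 -.066 .078|cut -c1-140;  python3 lk.py s13
```

```text
t 30.82 rack x -0.0452 y -0.0667 z 0.0781 rollneed(units) -0.01 w 0.0000 F [-2.2  0.6  1.1] tilt [ 0.188 -0.013]
travel units (tool x,y,z): [-0.13  0.01  0.06]
toolz radial 0.3692 tang 0.0101 rack x,y: [0.369, -0.0158] j [-0.123 -0.101  1.952  0.013  0.912 -1.646] tau [ -0.3 -25.  -29.7   0.   -2.2
```

View pics/s13.png

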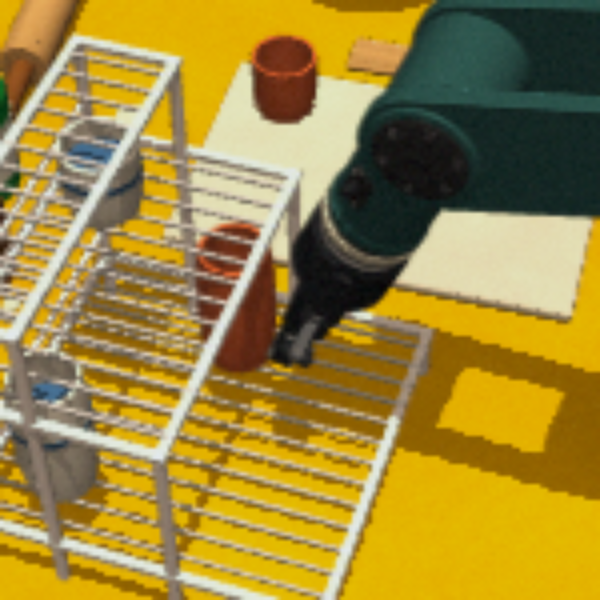

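Call:
{"method": "carry_out", "body": {
  "gripper": [0,0],
  "travel": [
    [-0.1,0,0.05],
    [-0.08,0,0.04]
  ],
  "roll": [0,0]
}}

```text
time: 31.12
ee_pos: [0.5354, -0.0054, 0.0772]
ee_rot: [0.188, 0.026, 0.982, -0.013]
contact_force: [-2.2, 0.3, 1.4]
width: 0.0003
```

```bash
python3 s.py -.038 -.066 .078|cut -c1-140
```

```text
t 31.12 rack x -0.0341 y -0.0668 z 0.0772 rollneed(units) -0.01 w 0.0003 F [-2.2  0.3  1.4] tilt [ 0.188 -0.013]
travel units (tool x,y,z): [ 0.07  0.01 -0.04]
toolz radial 0.3694 tang 0.0095 rack x,y: [0.3692, -0.0157] j [-0.121 -0.073  1.929  0.012  0.907 -1.644] tau [ -0.2 -25.9 -29.8   0.   -2.2
```

Call:
{"method": "carry_out", "body": {
  "gripper": [0,0,0],
  "travel": [
    [0.3,0,-0.12],
    [0.8,0,-0.3],
    [0.8,0,-0.5]
  ],
  "roll": [0,0,0]
}}

```text
time: 31.5
ee_pos: [0.4324, 0.0, 0.0856]
ee_rot: [0.19, 0.026, 0.981, -0.013]
contact_force: [0.5, 0.5, 1.3]
width: -0.0004
```

Call:
{"method": "carry_out", "body": {
  "gripper": [0.5,1,1,1],
  "travel": [
    [0.3,0,-0.6],
    [0,-0.6,-0.9],
    [-0.2,-0.9,-0.9],
    [-0.2,-0.9,-0.5]
  ],
  "roll": [0,0,0,0]
}}

```text
time: 32.0
ee_pos: [0.3733, -0.114, 0.2259]
ee_rot: [0.191, 0.021, 0.981, -0.014]
contact_force: [1.0, -1.3, -0.7]
width: 0.0721
```

```bash
python3 s.py .066 -.392 .25; python3 pots.py;python3 lk.py s14
```

```text
t 32.00 rack x -0.1902 y -0.1839 z 0.2259 rollneed(units) 0.11 w 0.0721 F [ 1.  -1.3 -0.7] tilt [ 0.191 -0.014]
travel units (tool x,y,z): [-4.87 -4.2   1.55]
toolz radial 0.3327 tang 0.1763 rack x,y: [0.3762, -0.0167] j [-0.584 -0.557  1.974  0.18   1.384 -2.115] tau [  4.9 -11.7 -31.6   0.3  -1.6   1. ]
side [241. 129.] 0.069 0.032 rack 0.0651 -0.3921
side [226. 166.] 0.184 0.007 rack -0.0013 -0.0813
side [223. 171.] 0.162 0.025 rack 0.0088 -0.074
side [223. 176.] 0.166 0.02 rack 0.0077 -0.0593
side [221. 182.] 0.15 0.014 rack 0.0048 -0.0507
side [230. 192.] 0.128 0.011 rack -0.0186 -0.0667
side [221. 187.] 0.129 0.009 rack 0.0076 -0.0469
top [344. 154.] 0.075 0.027 rack 0.0656 -0.3905
```

View pics/s14.png

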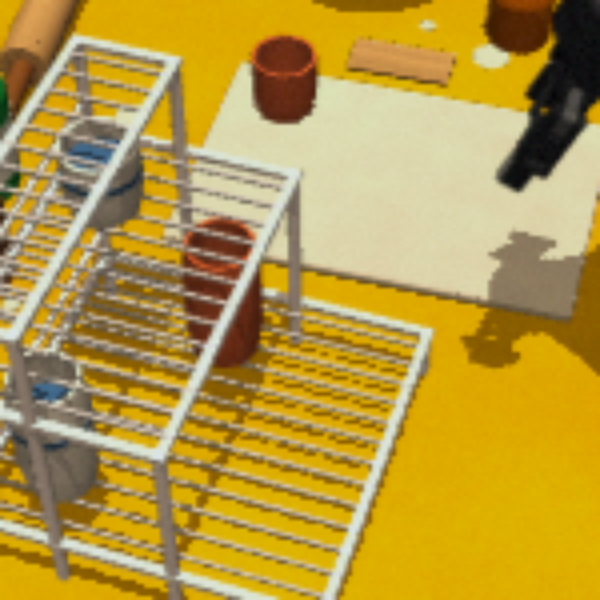

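Call:
{"method": "carry_out", "body": {
  "gripper": [1,1,1,1,1],
  "travel": [
    [-0.4,-0.7,0.2],
    [-0.7,-0.7,0.3],
    [-0.9,-0.7,0.3],
    [-0.9,-0.7,0.3],
    [-0.9,-0.6,0.4]
  ],
  "roll": [0.1,0,0,0,0]
}}

```text
time: 32.78
ee_pos: [0.5733, -0.2939, 0.2241]
ee_rot: [0.19, 0.026, 0.981, -0.011]
contact_force: [0.3, 0.4, 0.1]
width: 0.0855
```

```bash
python3 s.py .05 -.392 .15
```

```text
t 32.77 rack x 0.0190 y -0.3529 z 0.2241 rollneed(units) 0.00 w 0.0855 F [0.3 0.4 0.1] tilt [ 0.19  -0.011]
travel units (tool x,y,z): [-0.02 -0.76  1.62]
toolz radial 0.3135 tang 0.2026 rack x,y: [0.373, -0.0122] j [-0.659  0.078  1.473  0.214  1.272 -2.208] tau [ -0.2 -38.  -28.3   0.9  -1.2  -0.1]
```

Call:
{"method": "carry_out", "body": {
  "gripper": [1,1,1],
  "travel": [
    [0.1,-0.4,0.5],
    [0.1,-0.3,0.7],
    [0,0,0.2]
  ],
  "roll": [0,0,0]
}}

```text
time: 33.15
ee_pos: [0.5936, -0.3268, 0.1477]
ee_rot: [0.187, 0.023, 0.982, -0.008]
contact_force: [0.1, -0.3, 0.2]
width: 0.0855
```

```bash
python3 s.py .066 -.391 .05
```

```text
t 33.15 rack x 0.0410 y -0.3846 z 0.1477 rollneed(units) 0.07 w 0.0855 F [ 0.1 -0.3  0.2] tilt [ 0.187 -0.008]
travel units (tool x,y,z): [ 0.26 -0.12  2.  ]
toolz radial 0.3001 tang 0.2133 rack x,y: [0.3682, -0.0051] j [-0.685  0.201  1.488  0.236  1.151 -2.272] tau [ -0.8 -40.5 -32.1   0.9  -1.4  -0.1]
```

Call:
{"method": "carry_out", "body": {
  "gripper": [1,1,1,1],
  "travel": [
    [0.2,-0.1,0.6],
    [0,0,0.6],
    [0,0,0.4],
    [0,0,0.1]
  ],
  "roll": [0,0,0,0]
}}

```text
time: 33.65
ee_pos: [0.6188, -0.3265, 0.0634]
ee_rot: [0.188, 0.02, 0.982, -0.007]
contact_force: [-0.4, -0.0, 1.0]
width: 0.0853
```

```bash
python3 s.py .066 -.391 .05
python3 - <<'E'
from h import *
p,d=capture("side"); cv2.imwrite("pics/s15.png",cv2.resize(p[70:190,190:340,::-1],None,fx=4,fy=4))
p,d=capture("top"); cv2.imwrite("pics/t15.png",cv2.resize(p[100:230,270:420,::-1],None,fx=4,fy=4))
E
```

```text
t 33.65 rack x 0.0662 y -0.3830 z 0.0634 rollneed(units) 0.15 w 0.0853 F [-0.4 -0.   1. ] tilt [ 0.188 -0.007]
travel units (tool x,y,z): [ 0.1  -0.16  0.25]
toolz radial 0.3039 tang 0.2093 rack x,y: [0.369, -0.0012] j [-0.659  0.318  1.521  0.251  1.001 -2.294] tau [ -0.1 -43.  -29.4   0.9  -1.3  -0. ]
```

View pics/s15.png

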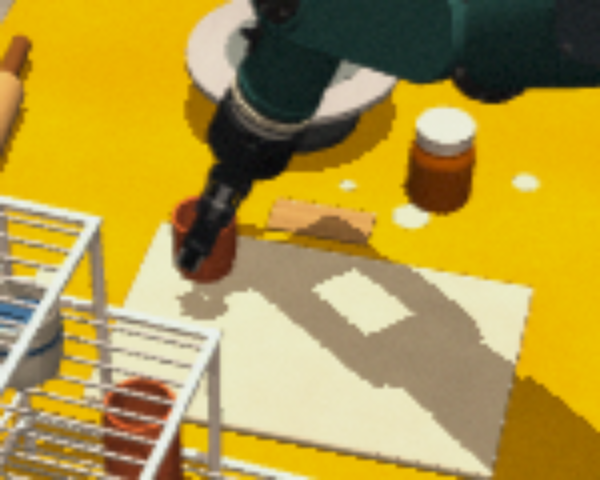

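View pics/t15.png

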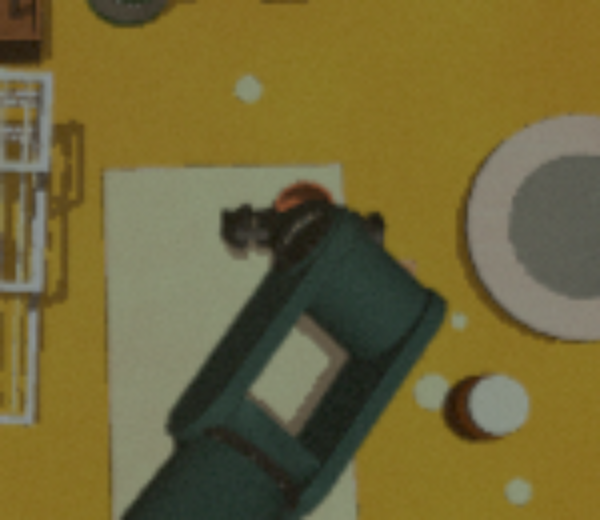

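Call:
{"method": "carry_out", "body": {
  "gripper": [1,1,0.3,0.3,0.3],
  "travel": [
    [0.06,-0.16,0.15],
    [0.02,0,0.05],
    [0,0,-0.02],
    [0,0,-0.02],
    [0,0,-0.02]
  ],
  "roll": [0,0,0,0,0],
  "grip_force": 30
}}

```text
time: 34.38
ee_pos: [0.6183, -0.3378, 0.0607]
ee_rot: [0.191, 0.02, 0.981, -0.01]
contact_force: [-0.3, -0.0, -1.9]
width: 0.0588
```

```bash
python3 s.py .066 -.391 .05
```

```text
t 34.38 rack x 0.0663 y -0.3943 z 0.0607 rollneed(units) 0.14 w 0.0588 F [-0.3 -0.  -1.9] tilt [ 0.191 -0.01 ]
travel units (tool x,y,z): [0.09 0.07 0.2 ]
toolz radial 0.3089 tang 0.2131 rack x,y: [0.3753, -0.0066] j [-0.674  0.328  1.516  0.257  0.992 -2.312] tau [ -0.  -44.7 -30.5   1.   -1.4  -0. ]
```

Call:
{"method": "carry_out", "body": {
  "gripper": [0.3,0.3,0.3,0.3,0.3],
  "travel": [
    [0,0,-0.3],
    [0,0,-0.5],
    [0,0.1,-0.6],
    [0,0.4,-0.6],
    [0,0.6,-0.6]
  ],
  "roll": [0,0,0,0,0]
}}

```text
time: 35.0
ee_pos: [0.568, -0.2786, 0.1828]
ee_rot: [0.188, 0.022, 0.982, -0.008]
contact_force: [1.2, 0.6, -1.2]
width: 0.0584
```

```bash
python3 s.py -.02 .055 .275
```

```text
t 35.00 rack x 0.0130 y -0.3379 z 0.1828 rollneed(units) 0.10 w 0.0584 F [ 1.2  0.6 -1.2] tilt [ 0.188 -0.008]
travel units (tool x,y,z): [-0.14  7.85 -1.99]
toolz radial 0.3088 tang 0.2027 rack x,y: [0.3694, -0.0042] j [-0.645  0.075  1.558  0.22   1.196 -2.22 ] tau [ -2.  -33.1 -32.4   0.9  -1.7  -0.3]
```

Call:
{"method": "carry_out", "body": {
  "gripper": [0.3,0.3,0.3,0.3],
  "travel": [
    [0,0.6,-0.6],
    [0,0.6,-0.6],
    [0,0.6,-0.6],
    [0,0.6,-0.3]
  ],
  "roll": [0,0,0,0]
}}

```text
time: 35.5
ee_pos: [0.5315, -0.1523, 0.2884]
ee_rot: [0.191, 0.022, 0.981, -0.01]
contact_force: [-0.1, -0.3, -0.9]
width: 0.0587
```

```bash
python3 s.py -.01 .055 .275
```

```text
t 35.50 rack x -0.0302 y -0.2137 z 0.2884 rollneed(units) 0.09 w 0.0587 F [-0.1 -0.3 -0.9] tilt [ 0.191 -0.01 ]
travel units (tool x,y,z): [-0.32  5.37  0.36]
toolz radial 0.3474 tang 0.1425 rack x,y: [0.3754, -0.0073] j [-0.462 -0.162  1.578  0.146  1.37  -1.99 ] tau [ -2.2 -26.  -33.9   0.7  -1.7  -0.4]
```

Call:
{"method": "carry_out", "body": {
  "gripper": [0.3,0.3,0.3,0.3,0.3],
  "travel": [
    [0,0.8,0],
    [0,0.8,0],
    [0,0.9,0],
    [-0.05,0.8,0],
    [-0.05,0.7,0]
  ],
  "roll": [0,0,0,0,0]
}}

```text
time: 36.12
ee_pos: [0.5427, 0.0529, 0.2963]
ee_rot: [0.197, 0.024, 0.98, -0.01]
contact_force: [0.1, 0.2, -2.3]
width: 0.0586
```

```bash
python3 s.py .015 .055 .26
```

```text
t 36.12 rack x -0.0299 y -0.0082 z 0.2963 rollneed(units) 0.05 w 0.0586 F [ 0.1  0.2 -2.3] tilt [ 0.197 -0.01 ]
travel units (tool x,y,z): [-0.56  1.27  1.01]
toolz radial 0.3844 tang -0.0349 rack x,y: [0.3859, -0.0095] j [ 0.013 -0.19   1.588 -0.036  1.349 -1.508] tau [ -2.3 -26.7 -33.7   0.1  -1.8  -0.6]
```

Call:
{"method": "carry_out", "body": {
  "gripper": [0.3,0.3,0.3,0.3],
  "travel": [
    [-0.1,0.7,0.1],
    [0,0.3,0.3],
    [0,0,0.3],
    [0,0,0]
  ],
  "roll": [0,0,0,0]
}}

```text
time: 36.62
ee_pos: [0.5619, 0.1041, 0.2652]
ee_rot: [0.197, 0.022, 0.98, -0.01]
contact_force: [0.2, 0.1, -1.8]
width: 0.0588
```

```bash
python3 s.py .015 .055 .25;python3 lk.py s16
python3 - <<'E'
from h import *
p,d=capture("top"); cv2.imwrite("pics/t16.png",cv2.resize(p[90:240,170:370,::-1],None,fx=3,fy=3))
E
```

```text
t 36.62 rack x -0.0135 y 0.0439 z 0.2652 rollneed(units) 0.08 w 0.0588 F [ 0.2  0.1 -1.8] tilt [ 0.197 -0.01 ]
travel units (tool x,y,z): [-0.41  0.22  0.5 ]
toolz radial 0.3785 tang -0.0775 rack x,y: [0.3862, -0.0089] j [ 0.126 -0.119  1.588 -0.081  1.284 -1.391] tau [  0.4 -28.7 -34.2  -0.3  -2.    0. ]
```

View pics/s16.png

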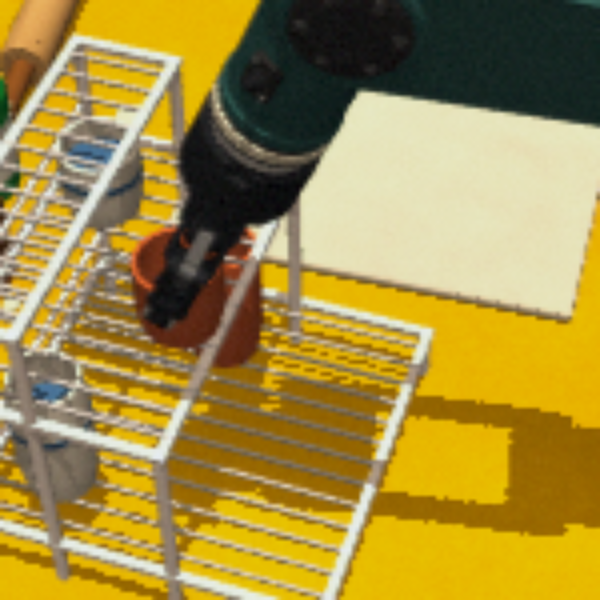

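View pics/t16.png

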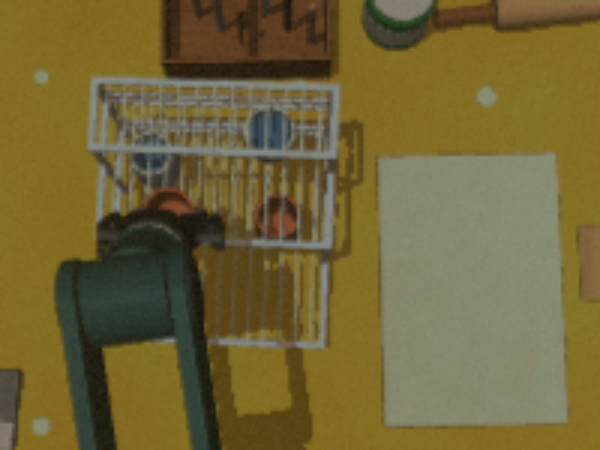

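Call:
{"method": "carry_out", "body": {
  "gripper": [0.3,0.3,0.3],
  "travel": [
    [-0.35,0.2,0.25],
    [-0.1,0,0.15],
    [0,0,0]
  ],
  "roll": [0,0,0]
}}

```text
time: 37.1
ee_pos: [0.5924, 0.1094, 0.2592]
ee_rot: [0.2, 0.025, 0.98, -0.011]
contact_force: [-0.1, -0.2, -0.4]
width: 0.0588
```

```bash
python3 s.py .018 .055 .243
```

```text
t 37.10 rack x 0.0167 y 0.0508 z 0.2592 rollneed(units) 0.02 w 0.0588 F [-0.1 -0.2 -0.4] tilt [ 0.2   -0.011]
travel units (tool x,y,z): [0.1  0.09 0.31]
toolz radial 0.3830 tang -0.0817 rack x,y: [0.3915, -0.0106] j [ 0.13  -0.051  1.538 -0.086  1.261 -1.379] tau [  0.  -31.4 -34.1  -0.4  -2.   -0. ]
```

Call:
{"method": "carry_out", "body": {
  "gripper": [0.3,0.3],
  "travel": [
    [0.06,0.05,0.14],
    [0.04,0,0.07]
  ],
  "roll": [0,0]
}}

```text
time: 37.35
ee_pos: [0.5916, 0.1111, 0.2479]
ee_rot: [0.2, 0.026, 0.979, -0.011]
contact_force: [-0.1, 0.2, -1.8]
width: 0.0586
```

```bash
python3 s.py .018 .055 .24|cut -c1-150;python3 lk.py s17
```

```text
t 37.35 rack x 0.0159 y 0.0525 z 0.2479 rollneed(units) 0.01 w 0.0586 F [-0.1  0.2 -1.8] tilt [ 0.2   -0.011]
travel units (tool x,y,z): [0.02 0.05 0.16]
toolz radial 0.3834 tang -0.0838 rack x,y: [0.3923, -0.0109] j [ 0.134 -0.049  1.558 -0.089  1.238 -1.372] tau [ -0.  -31.8 -34.2  -0.4  -1.9   0. ]
```

View pics/s17.png

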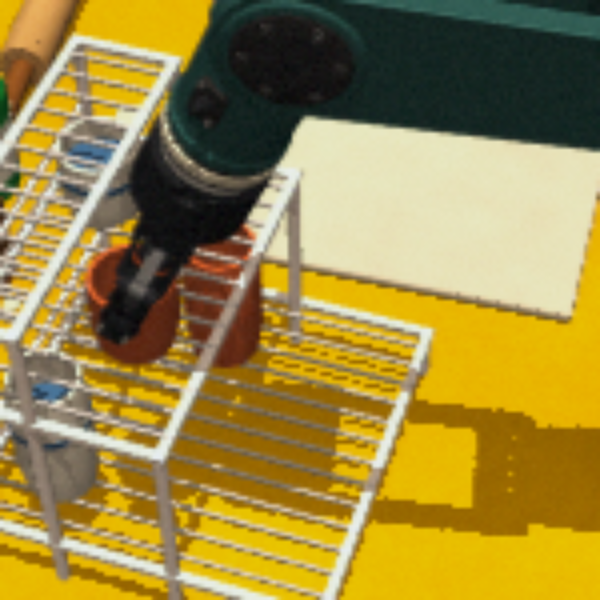

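Call:
{"method": "carry_out", "body": {
  "gripper": [0.3,0.3],
  "travel": [
    [0.03,0,0.06],
    [0.02,0,0.05]
  ],
  "roll": [0,0]
}}

```text
time: 37.65
ee_pos: [0.591, 0.1111, 0.2414]
ee_rot: [0.2, 0.025, 0.979, -0.011]
contact_force: [0.2, -0.2, -1.6]
width: 0.0584
```

```bash
python3 s.py .018 .055 .24|cut -c1-150
```

```text
t 37.65 rack x 0.0153 y 0.0525 z 0.2414 rollneed(units) 0.01 w 0.0584 F [ 0.2 -0.2 -1.6] tilt [ 0.2   -0.011]
travel units (tool x,y,z): [-0.04  0.05  0.05]
toolz radial 0.3834 tang -0.0839 rack x,y: [0.3924, -0.011] j [ 0.135 -0.048  1.571 -0.089  1.225 -1.371] tau [ -0.  -31.7 -33.8  -0.4  -1.8  -0. ]
```

Call:
{"method": "carry_out", "body": {
  "gripper": [0.3],
  "travel": [
    [0.02,0,0.05]
  ],
  "roll": [0]
}}

```text
time: 37.78
ee_pos: [0.5911, 0.1111, 0.2387]
ee_rot: [0.2, 0.025, 0.979, -0.011]
contact_force: [-0.2, 0.0, -0.1]
width: 0.0587
```

```bash
python3 s.py .018 .055 .24|cut -c1-150
```

```text
t 37.77 rack x 0.0153 y 0.0525 z 0.2387 rollneed(units) 0.01 w 0.0587 F [-0.2  0.  -0.1] tilt [ 0.2   -0.011]
travel units (tool x,y,z): [-0.06  0.05 -0.  ]
toolz radial 0.3837 tang -0.0839 rack x,y: [0.3926, -0.0109] j [ 0.135 -0.047  1.575 -0.089  1.219 -1.37 ] tau [  0.  -31.6 -33.7  -0.4  -1.8  -0. ]
```

Call:
{"method": "carry_out", "body": {
  "gripper": [0.3],
  "travel": [
    [0.02,0,0.04]
  ],
  "roll": [0]
}}

```text
time: 37.9
ee_pos: [0.5918, 0.1109, 0.2384]
ee_rot: [0.202, 0.025, 0.979, -0.011]
contact_force: [-2.0, -0.3, 6.1]
width: 0.059
```

```bash
python3 s.py .018 .055 .24|cut -c1-150
```

```text
t 37.90 rack x 0.0160 y 0.0524 z 0.2384 rollneed(units) 0.01 w 0.0590 F [-2.  -0.3  6.1] tilt [ 0.202 -0.011]
travel units (tool x,y,z): [-0.05  0.05 -0.02]
toolz radial 0.3870 tang -0.0845 rack x,y: [0.396, -0.0109] j [ 0.134 -0.048  1.577 -0.09   1.214 -1.37 ] tau [  0.5 -26.8 -29.7   0.   -1.7   0. ]
```

Call:
{"method": "carry_out", "body": {
  "gripper": [0.3],
  "travel": [
    [0.02,0,0.05]
  ],
  "roll": [0]
}}

```text
time: 38.02
ee_pos: [0.5923, 0.1108, 0.2382]
ee_rot: [0.204, 0.025, 0.979, -0.011]
contact_force: [-6.2, -0.6, 7.1]
width: 0.0583
```

```bash
python3 s.py .018 .055 .24|cut -c1-150
```

```text
t 38.02 rack x 0.0165 y 0.0523 z 0.2382 rollneed(units) 0.01 w 0.0583 F [-6.2 -0.6  7.1] tilt [ 0.204 -0.011]
travel units (tool x,y,z): [-0.04  0.05 -0.02]
toolz radial 0.3899 tang -0.0848 rack x,y: [0.3989, -0.0107] j [ 0.134 -0.048  1.579 -0.091  1.21  -1.37 ] tau [ -0.2 -25.9 -30.2  -0.3  -2.4   0. ]
```

Call:
{"method": "carry_out", "body": {
  "gripper": [0.7,0.75,0.85,0.9],
  "travel": [
    [0,0,-0.02],
    [0,0,-0.02],
    [0,0,-0.02],
    [0,0,-0.02]
  ],
  "roll": [0,0,0,0]
}}

```text
time: 38.52
ee_pos: [0.5908, 0.1112, 0.2423]
ee_rot: [0.204, 0.025, 0.979, -0.011]
contact_force: [0.4, -0.8, -0.5]
width: 0.0766
```

```bash
python3 s.py .018 .055 .24;python3 lk.py s18
```

```text
t 38.52 rack x 0.0150 y 0.0525 z 0.2423 rollneed(units) 0.01 w 0.0766 F [ 0.4 -0.8 -0.5] tilt [ 0.204 -0.011]
travel units (tool x,y,z): [-0.04  0.05  0.07]
toolz radial 0.3906 tang -0.0848 rack x,y: [0.3996, -0.0102] j [ 0.135 -0.053  1.576 -0.091  1.217 -1.37 ] tau [ -0.  -30.5 -32.8  -0.4  -1.7  -0. ]
```

View pics/s18.png

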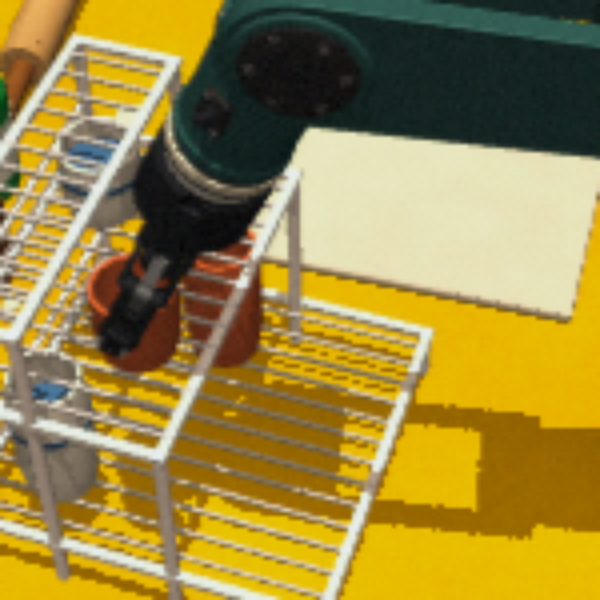

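Call:
{"method": "carry_out", "body": {
  "gripper": [0.95,0.95,0.95,0.95,0],
  "travel": [
    [0,0,-0.4],
    [0,0,-0.6],
    [0.1,0,-0.6],
    [0.5,0,-0.5],
    [0.5,0.05,0]
  ],
  "roll": [0,0,0,0,0]
}}

```text
time: 39.2
ee_pos: [0.4977, 0.1193, 0.3192]
ee_rot: [0.204, 0.026, 0.979, -0.011]
contact_force: [-0.4, -0.5, -0.9]
width: 0.0652
```

```bash
python3 s.py -.06 .055 .225;python3 pots.py; python3 lk.py s19
```

```text
t 39.20 rack x -0.0784 y 0.0557 z 0.3192 rollneed(units) -0.00 w 0.0652 F [-0.4 -0.5 -0.9] tilt [ 0.204 -0.011]
travel units (tool x,y,z): [0.42 0.01 1.87]
toolz radial 0.3854 tang -0.1055 rack x,y: [0.3995, -0.0104] j [ 0.188 -0.264  1.606 -0.107  1.403 -1.333] tau [ -0.8 -20.6 -34.5  -0.4  -1.6  -0.1]
side [227. 167.] 0.189 0.007 rack -0.0025 -0.0784
side [224. 171.] 0.178 0.007 rack -0.0039 -0.0614
side [203. 187.] 0.249 0.031 rack 0.0159 0.0527
side [222. 176.] 0.168 0.021 rack 0.0069 -0.0584
side [221. 181.] 0.15 0.014 rack 0.0082 -0.0512
side [221. 187.] 0.128 0.008 rack 0.0073 -0.0463
side [230. 194.] 0.117 0.002 rack -0.0143 -0.0549
top [226. 155.] 0.254 0.029 rack 0.0174 0.0508
top [263. 164.] 0.165 0.016 rack -0.0074 -0.0821
```

View pics/s19.png

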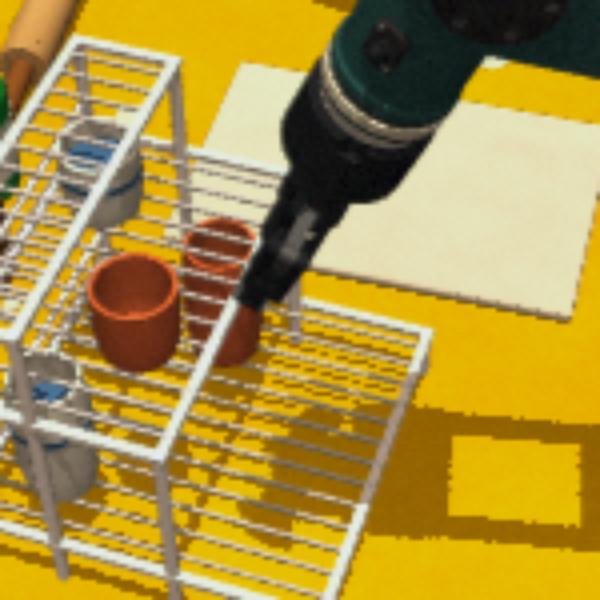

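Call:
{"method": "carry_out", "body": {
  "gripper": [0,0,0,0],
  "travel": [
    [0.15,0,0.6],
    [0.2,-0.03,0.6],
    [0.1,0,0.5],
    [0,0,0.1]
  ],
  "roll": [0,0,0,0]
}}

```text
time: 39.85
ee_pos: [0.5158, 0.1154, 0.2233]
ee_rot: [0.203, 0.026, 0.979, -0.011]
contact_force: [0.2, -0.4, -0.4]
width: 0.0005
```

```bash
python3 s.py -.04 .052 .228;python3 lk.py s20
```

```text
t 39.85 rack x -0.0600 y 0.0528 z 0.2233 rollneed(units) 0.00 w 0.0005 F [ 0.2 -0.4 -0.4] tilt [ 0.203 -0.011]
travel units (tool x,y,z): [-0.4  -0.02  0.07]
toolz radial 0.3857 tang -0.0997 rack x,y: [0.3983, -0.0115] j [ 0.171 -0.209  1.751 -0.107  1.204 -1.329] tau [  0.1 -23.7 -32.5  -0.4  -1.7   0. ]
```

View pics/s20.png

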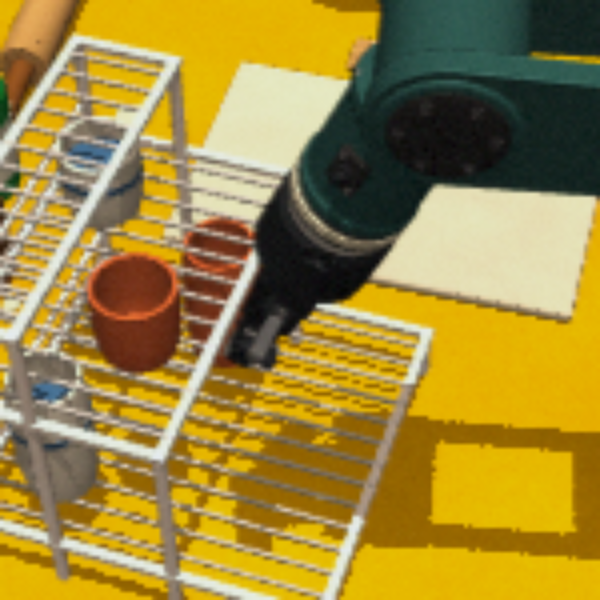

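Call:
{"method": "carry_out", "body": {
  "gripper": [0,0,0,0],
  "travel": [
    [-0.25,0,0.07],
    [-0.2,0,0.06],
    [-0.15,0,0.06],
    [-0.15,0,0.06]
  ],
  "roll": [0,0,0,0]
}}

```text
time: 40.4
ee_pos: [0.5604, 0.1134, 0.2325]
ee_rot: [0.207, 0.026, 0.978, -0.011]
contact_force: [-1.3, -0.7, -0.0]
width: 0.0002
```

```bash
python3 s.py .049 .052 .227;python3 lk.py s21
```

```text
t 40.40 rack x -0.0155 y 0.0531 z 0.2325 rollneed(units) -0.00 w 0.0002 F [-1.3 -0.7 -0. ] tilt [ 0.207 -0.011]
travel units (tool x,y,z): [-1.13 -0.02  0.62]
toolz radial 0.3951 tang -0.0918 rack x,y: [0.4055, -0.0102] j [ 0.15  -0.119  1.658 -0.099  1.197 -1.351] tau [  0.  -28.2 -33.   -0.5  -2.    0. ]
```

View pics/s21.png

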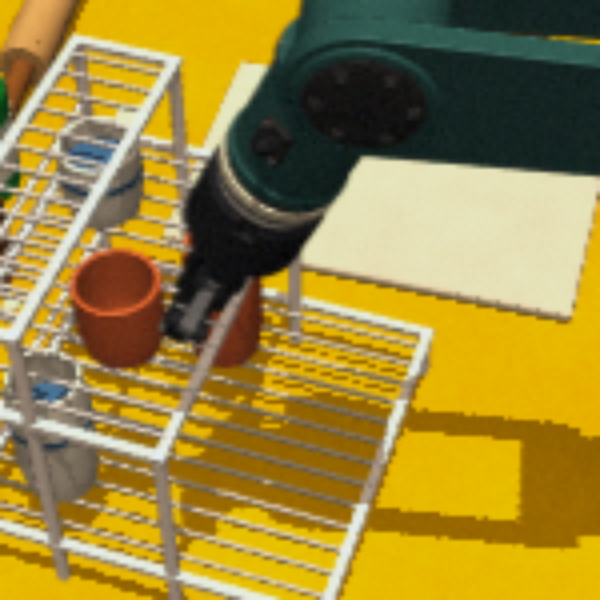

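Call:
{"method": "carry_out", "body": {
  "gripper": [0,0,0],
  "travel": [
    [-0.15,0,0.13],
    [-0.17,0,0.11],
    [-0.17,0,0.09]
  ],
  "roll": [0,0,0]
}}

```text
time: 40.83
ee_pos: [0.5919, 0.1116, 0.2279]
ee_rot: [0.208, 0.026, 0.978, -0.011]
contact_force: [-2.2, 0.3, 0.6]
width: -0.0004
```

```bash
python3 s.py .049 .052 .227;python3 lk.py s22
```

```text
t 40.83 rack x 0.0161 y 0.0530 z 0.2279 rollneed(units) 0.00 w -0.0004 F [-2.2  0.3  0.6] tilt [ 0.208 -0.011]
travel units (tool x,y,z): [-0.59 -0.02  0.28]
toolz radial 0.3980 tang -0.0867 rack x,y: [0.4072, -0.0101] j [ 0.137 -0.05   1.603 -0.094  1.179 -1.363] tau [  0.  -30.4 -32.2  -0.4  -2.    0. ]
```

View pics/s22.png

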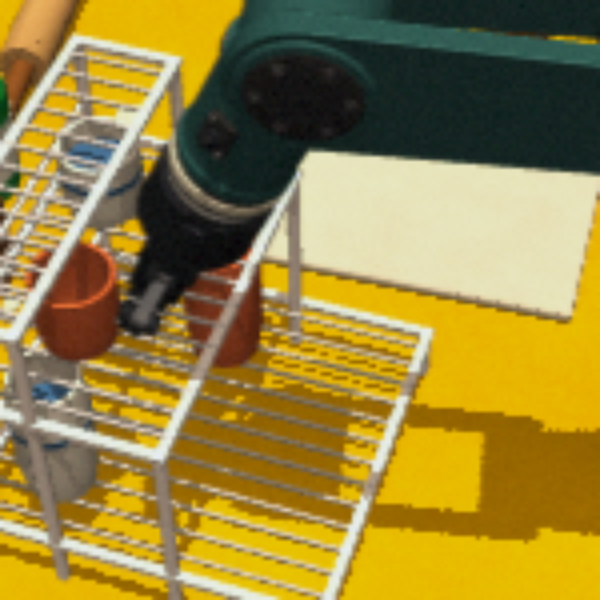

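Call:
{"method": "carry_out", "body": {
  "gripper": [0,0],
  "travel": [
    [-0.17,0,0.08],
    [-0.17,0,0.07]
  ],
  "roll": [0,0]
}}

```text
time: 41.12
ee_pos: [0.6123, 0.1103, 0.2275]
ee_rot: [0.208, 0.026, 0.978, -0.011]
contact_force: [-1.2, 0.3, 0.9]
width: 0.0001
```

```bash
python3 s.py .049 .052 .227;python3 lk.py s23; python3 pots.py | grep side
```

```text
t 41.12 rack x 0.0366 y 0.0528 z 0.2275 rollneed(units) -0.00 w 0.0001 F [-1.2  0.3  0.9] tilt [ 0.208 -0.011]
travel units (tool x,y,z): [-0.22 -0.02  0.11]
toolz radial 0.3989 tang -0.0838 rack x,y: [0.4075, -0.0103] j [ 0.129 -0.006  1.561 -0.091  1.176 -1.371] tau [  0.1 -33.  -32.6  -0.4  -2.    0. ]
side [229. 167.] 0.188 0.002 rack -0.0083 -0.0793
side [176. 173.] 0.25 0.009 rack 0.1035 0.0467
side [227. 172.] 0.167 0.004 rack -0.0168 -0.0706
side [185. 188.] 0.249 0.023 rack 0.0646 0.06
side [173. 179.] 0.256 0.001 rack 0.1065 0.0678
side [223. 176.] 0.186 0.012 rack -0.0117 -0.04
side [230. 192.] 0.136 0.009 rack -0.0195 -0.0693
side [221. 182.] 0.151 0.015 rack 0.0067 -0.0514
side [172. 185.] 0.27 0.005 rack 0.0793 0.098
side [221. 187.] 0.14 0.0 rack -0.569 -0.0898
```

View pics/s23.png

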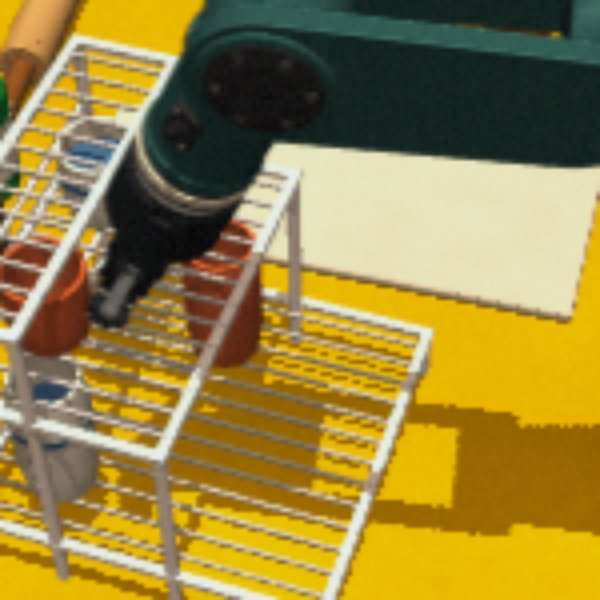

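Call:
{"method": "carry_out", "body": {
  "gripper": [0,0],
  "travel": [
    [-0.1,0,0.04],
    [-0.12,0,0.05]
  ],
  "roll": [0,0]
}}

```text
time: 41.52
ee_pos: [0.624, 0.1098, 0.2276]
ee_rot: [0.208, 0.026, 0.978, -0.011]
contact_force: [-0.1, -0.3, -0.5]
width: 0.0003
```

```bash
python3 s.py .049 .052 .227
```

```text
t 41.52 rack x 0.0483 y 0.0529 z 0.2276 rollneed(units) -0.00 w 0.0003 F [-0.1 -0.3 -0.5] tilt [ 0.208 -0.011]
travel units (tool x,y,z): [-0.01 -0.02  0.02]
toolz radial 0.3985 tang -0.0819 rack x,y: [0.4067, -0.0103] j [ 0.125  0.02   1.535 -0.089  1.177 -1.376] tau [ -0.  -34.1 -32.8  -0.4  -2.    0. ]
```

Call:
{"method": "carry_out", "body": {
  "gripper": [0,0,0,0,0],
  "travel": [
    [0.3,0,-0.12],
    [0.7,0,-0.35],
    [0.8,0,-0.5],
    [0.8,0,-0.6],
    [0.8,0,-0.4]
  ],
  "roll": [0,0,0,0,0]
}}

```text
time: 42.15
ee_pos: [0.423, 0.1206, 0.2478]
ee_rot: [0.207, 0.027, 0.978, -0.011]
contact_force: [-0.1, 0.5, 0.7]
width: 0.0003
```

```bash
python3 s.py
python3 - <<'E'
from h import *
C=np.array([.573,.0595]); a=-.053
p,D=capture("side"); cv2.imwrite("pics/s24.png",cv2.resize(p[100:270,130:330,::-1],None,fx=4,fy=3.5)); cv2.imwrite("pics/s24full.png",p[:,:,::-1])
P=cloud(get_calibration("side"),D); m=terr(p); np.savez("fin.npz",p=p,D=D)
d=P[...,:2]-C; X=d@[np.cos(a),np.sin(a)]; Y=d@[-np.sin(a),np.cos(a)]; Z=P[...,2]
for nm,y0,zr in(("tum",.052,(.195,.252)),("vase",-.066,(.055,.166))):
    s=m&(abs(Y-y0)<.034)&(Z>zr[0])&(Z<zr[1]); x=X[s];y=Y[s];z=Z[s]
    print(nm,s.sum(),"x",np.percentile(x,[1,50,99]).round(4),"y",np.percentile(y,[1,99]).round(4))
    for lo in np.arange(*zr,.019):
        k=(z>=lo)&(z<lo+.019)
        if k.sum()<15: continue
        x_,y_=x[k],y[k]
        from scipy.optimize import least_squares
        f=least_squares(lambda c:np.hypot(x_-c[0],y_-c[1])-.0295,[x_.mean(),y0],loss='soft_l1',f_scale=.002); print(round(lo,3),k.sum(),f.x.round(4))
p,D=capture("top"); cv2.imwrite("pics/t24.png",cv2.resize(p[100:230,180:330,::-1],None,fx=4,fy=4))
E
```

```text
t 42.15 rack x -0.1530 y 0.0531 z 0.2478 rollneed(units) -0.02 w 0.0003 F [-0.1  0.5  0.7] tilt [ 0.207 -0.011]
toolz radial 0.3862 tang -0.1260 rack x,y: [0.4061, -0.0102] j [ 0.237 -0.433  1.866 -0.131  1.311 -1.27 ] tau [ -1.6 -10.5 -33.1  -0.6  -1.9  -0.2]
tum 304 x [0.0628 0.0931 0.1205] y [0.0304 0.0858]
0.195 70 [0.095  0.0623]
0.214 117 [0.0925 0.0604]
0.233 117 [0.0915 0.0603]
vase 411 x [-0.0222  0.0057  0.3556] y [-0.0996 -0.0444]
0.055 55 [ 0.0203 -0.0692]
0.074 57 [ 0.0123 -0.0315]
0.093 61 [ 0.0086 -0.0753]
0.112 66 [ 0.0073 -0.075 ]
0.131 81 [ 0.007  -0.0757]
0.15 91 [ 0.0034 -0.076 ]
```

View pics/s24.png

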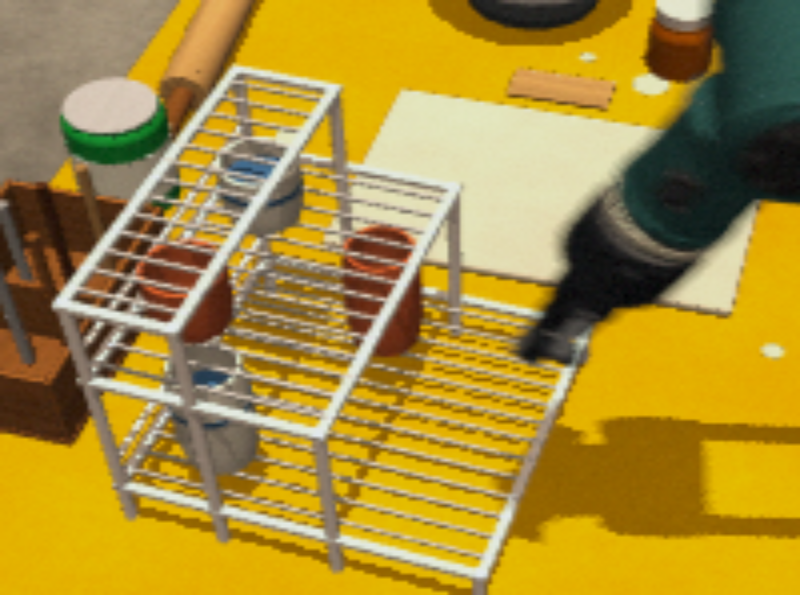

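View pics/t24.png

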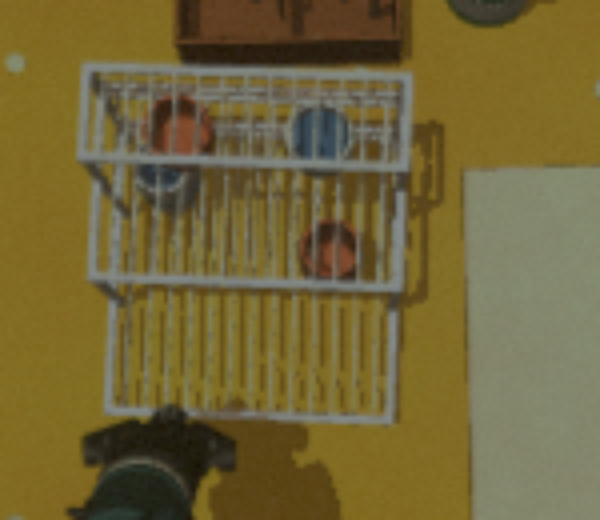

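Run:
```python
from h import *
C=np.array([.573,.0595]); a=-.053; c=get_calibration("top")
def f(u,v,z):
    d=ray(c,180+(u+.5)/4-.5,100+(v+.5)/4-.5,z)[:2]-C; return (d@[np.cos(a),np.sin(a)]).round(4),(d@[-np.sin(a),np.cos(a)]).round(4)
print("vase",f(329,249,.165),"tum",f(180,125,.251),"deck edges",f(250,162,.277),f(250,284,.191))
```

```text
vase (np.float64(0.0074), np.float64(-0.074)) tum (np.float64(0.0969), np.float64(0.0562)) deck edges (np.float64(0.0611), np.float64(-0.0067)) (np.float64(-0.0303), np.float64(-0.0055))
```

Call:
{"method": "carry_out", "body": {
  "gripper": [0,0,0],
  "travel": [
    [0.3,0,-0.4],
    [0,0,0],
    [0,0,0]
  ],
  "roll": [0,0,0]
}}

```text
time: 42.62
ee_pos: [0.3987, 0.1224, 0.2601]
ee_rot: [0.209, 0.026, 0.978, -0.01]
contact_force: [0.7, 0.9, 0.2]
width: 0.0
```

```bash
python3 s.py | head -1
python3 - <<'E'
from workcell import env
print(env.hand_in())
E
```

```text
t 42.62 rack x -0.1774 y 0.0535 z 0.2601 rollneed(units) 0.01 w 0.0000 F [0.7 0.9 0.2] tilt [ 0.209 -0.01 ]
the job is handed in; nothing more can be done
None
```

Both pots are on their tiers, and I handed the job in at 42.6 s. I set each one on the open step of its tier, then slid it back under the deck above with closed, backward-leaning fingertips pressed low on the pot.

| Pot | Tier | Rack x, measured | Rack x, required minimum | Rack y, measured |
|---|---|---|---|---|
| Vase | bottom | about 7 mm (top view 7, side view 3–9; poor fits at the base gave up to 20) | −6.5 mm | about −74 mm |
| Tumbler | middle | about 92–97 mm | 83.5 mm | about +56–60 mm |

- **Final state:** in the last pictures both pots stand upright. The white pots, the rib and the jar look undisturbed. The brush and spatula were outside those crops, and the arm did not go down near them. The gripper is clear of everything and the contact force reads about 0.
- **Vase tilt:** my first push on the vase, with the knuckles too high, tilted it to about 0.33 rad. I eased it back upright, so it stayed under the 0.6 rad limit.
- **Tool lean:** the tool leaned steadily further with each move. I corrected this by swinging the arm behind the base twice, and I used the lean to reach under the decks.
- **Disagreements:** the two cameras differ by a few mm on the pots. The side-view rack corners fitted to only about 7 mm, so I used the top-view rack fit, which was good to about 2 mm.

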